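# Lock the grinder's setting spindle with its locknut

### The arm

A 6-joint arm with a two-finger parallel gripper is mounted at the origin on a cart in front of the work surface, level with it; the furniture and walls round the work are solid. World frame = base frame: x ahead of the robot, y to its left, z up, the work surface at z = 0. Lengths are in m, angles in rad, forces in N, time in s.
With the tool pointing down it reaches from about 0.325 to 0.85 m from the base axis. Payload 4.4 kg.
Tool frame: the origin (TCP) lies midway between the tips of the shut fingers; the grasp point (between the pads) lies 19 mm behind it (manip.grip_depth is the distance from the TCP to the grasp point, in m); z points along the fingers, y is the direction in which the jaws open and shut (so a half turn about z gives the same grasp; the last joint's range is limited). The gripper opens to 94 mm and grips with 3 to 60 N. Pads are 16 mm wide; open, the fingers measure 119 mm over their backs; the gripper's body (75 mm by 177 mm) begins 78 mm behind the grasp point.
Start: joints at [-1.462, 0.207, 1.542, -0, 1.393, -0.15], TCP at [0.147, -0.556, 0.205] pointing down, gripper open.
Joint ranges: [-2.73, 2.73], [-0.86, 2.22], [0.23, 2.46], [-1.11, 4.25], [0.08, 2.63], [-2.82, 2.82]. Speed limits (rad/s): [2.79, 2.79, 3.14, 3.14, 3.14, 3.14].

### API

Orientations are given as a unit quaternion [w, x, y, z].
In Python, from station import manip, optics gives the robot as it stands.
- The arm moves only by the shell command python3 -m pendant 'ROWS' [FORCE]. ROWS is JSON, a list of rows, each an object of numbers: "grip": the finger opening in m, from 0 to 0.094; "tx", "ty", "tz": the shift along the tool's x, y, z in m; "wx", "wy", "wz": the turn, a rotation vector about the tool's x, y, z in units of 8 degrees (1.0 is 8 degrees). A call has 1 to 20 rows; each row is the pose to reach, as a shift and turn from the pose measured when the call began, along the tool's axes at that moment; what a row does not reach only later rows make up. A row lasts 1/10 s, in which the tool goes at most 50 mm and 8.59 degrees, less where a joint would pass 70% of its speed; a pose out of reach is approached as far as the arm can. A call with a gripper value outside its range is refused whole. The fingers move at their own pace and stop on an object; FORCE is the grip in N (left out, the last holds). Time passes only in rows, so rows that repeat a pose let the fingers close. It gives the time, the measured TCP pose, the force and the opening at its end, in the units of the state.
- manip.get_state(): the state, without advancing time (a new reading comes with each control period).
- optics.capture(name): name is "scene" or "side" or "wrist"; returns a dict with "pixels" (480x640x3 uint8, red, green, blue), "camera_matrix" (3x3 intrinsics, pixels), "k1" (the pictures are not rectified: a ray, as slopes to the right and down, at radius r is drawn at 1 + k1 r^2 times it, then the intrinsics apply), "rvec" (rotation vector, rad) and "tvec" (3), from world to camera coordinates, as OpenCV has them; the wrist camera has in their place "T_tool_cam" (4x4, takes a point from camera to tool coordinates, whose origin is the TCP and whose axes are the flange's). Camera axes: x right, y down, z forward; pixel columns grow to the right and rows downward; lengths in m; the calibration is good to about 2 mm. A picture is of the moment at which its call begins: read the wrist's pose just before it. There is no depth.
- manip.hand_in(): hands the job in, once; it reports no verdict.
The state is a dict: "time": time; "q": joint angles; "dq": joint speeds; "joint_torque": joint torques, N m; "tcp_pos": TCP position; "orientation": TCP orientation; "ft_force": force on the tool from outside, world axes, zero at the start; "torque": the same for the moment, N m; "opening": finger opening in m.
Only numpy, scipy, OpenCV 4.12 (cv2) and the standard library are available. Lean on these libraries where they do the work, as an engineer would, in place of code of your own. Each camera call takes 0.05 s, during which the arm holds its last target.

### The job

Lock the setting of the counter grinder: put the open-ended spanner down over the two flats of the setting spindle with its handle on the rest behind the stop post and let go, then swing the locknut's lever clockwise until the nut is firmly tight, the stop post holding the spanner and so keeping the spindle's pointer at the index lug. Do not force it once it is tight. Then lift the spanner off, lay it flat on the counter clear of the grinder, and leave everything else on the counter where it is.

Things in the scene. Friction and masses are not known exactly. Their poses are not given: they have to be found in the camera images.
- mill: Grinder setting head, fixed to the counter, at another place and yaw each time: grey plate 110x215x18 mm (its x -55 to 55, y -155 to 60) with a boss. Origin on the counter on the spindle axis; at yaw 0 x points away from the robot, y left, z up. An aluminium index lug stands at x = 66 mm; the spindle's pointer faces it when the setting is right.
- rest (a point): Middle of the spanner rest's level aluminium ledge, at mill x = 12, y = -125 mm, 84 mm above the counter (as high as the spindle's collar). The ledge spans mill x -37 to 61 mm and is 34 mm wide in y; a wall carries it. Axes as the mill's.
- stop_post: Steel post 16 mm in diameter on the ledge, at mill x = -11, y = -125 mm; origin at its foot (84 mm high), 54 mm tall. A handle lying on the ledge on the post's +x side is kept by it from turning clockwise (seen from above); bearing on it, it puts the pointer at the lug.
- spindle_part (a joint): Setting spindle, turns about the vertical; rad, growing clockwise seen from above; 0 = pointer at the index lug; starts at -0.15 to -0.42. It turns easily (0.15 N m) and is dragged along by the locknut (0.6 N m to turn on it) unless a spanner on its flats bears on the stop post.
- seat (a point): On the spindle axis at the collar (40 mm in diameter) on which the spanner rests, 84 mm above the counter. Axes turn with the spindle: x along the pointer; the flats face +x and -x, 28 mm apart; the tang is 36 mm long in y and 28 mm tall (its top 8 mm only 24x32 mm). At spindle value v they are turned by -v about z from the mill's.
- nut_part (a joint): Locknut below the collar, dark hexagon 62 mm across, 54 to 78 mm above the counter; angle on the spindle in rad, growing clockwise from above (tightening); starts 0 to 0.35, hard stop (tight) at 0.90; stays where left. Its lever points, counterclockwise from the mill's +x, at 146.6 degrees minus the spindle and nut values (so 95 when done).
- knob (a point): Middle of the upright black knob at the lever's end, 80 mm from the spindle axis, 108 mm above the counter: 20 mm in diameter, 74 to 126 mm above the counter; lever bar below it. It takes about 2 N while the spindle comes along, 8 to 11 N once the spanner bears on the post; tight when the push has risen to 16 to 25 N (over 6 N on the post); 90 N would bend the spanner.
- spanner: Steel open-ended spanner, 189 mm long, 0.25 kg. Origin at the underside at the jaw centre, z up. Jaw open to -x, gap 30.5 mm, prongs 12 mm wide from x = -22 mm, throat at x = 20 mm, 16 mm thick, 54.5 mm over all; handle along +x from 38 to 167 mm, 18 mm wide, 24 mm tall; centre of mass near x = 69 mm. In place: origin at the seat, x along the seat's -y.
- bell: Counter bell, 80 mm in diameter, 54 mm tall; bystander; origin at the underside's centre.
- stamp: Wooden hand stamp with a knob handle, 26x50x60 mm; bystander; origin at the underside's centre.
- sable: Round biscuit, 65 mm, 9 mm thick; bystander; origin at the underside's centre.
- mints: Flat tin, 60x92x23 mm; bystander; origin at the underside's centre.
- tray: Small white card tray, 64x79x45 mm; bystander; origin at the underside's centre.
- cup: Green and white espresso cup, 64x89x48 mm; bystander; origin at the underside's centre.

How it is judged:
By the outcome, as a careful person would: the job done as asked, in the order asked, and still so for the second after the job is handed in, with the robot touching nothing.
It also fails if it takes over 72 s, if anything falls off the work surface, if the arm or the gripper's body presses on something with over 40 N, if the wrist force passes 120 N, or if a joint passes its speed limit or range.

## Working session

There is one attempt and no reset: what is moved stays moved. The work goes in short steps, Python scripts to look and compute and a shell command to move; the robot and the scene stay as the last step left them, time stands still between calls to the robot, and variables do not carry over. Pictures are saved under pics/ and viewed, and the job is handed in when it is done.

```bash
ls; mkdir -p pics
python3 - <<'E'
from station import manip, optics
import cv2
print(manip.get_state())
for n in ("scene","side","wrist"):
    c=optics.capture(n); cv2.imwrite(f"pics/{n}0.png",c["pixels"][:,:,::-1])
    print(n,{k:v for k,v in c.items() if k!="pixels"})
E
```

```text
pics
{'time': 0.0, 'q': array([-1.46254026e+00,  2.07424854e-01,  1.54291346e+00, -1.85190781e-05,
        1.39351431e+00, -1.50498354e-01]), 'dq': array([ 0.00053388,  0.00168325,  0.00029534,  0.00044369,  0.00048416,
       -0.00257247]), 'joint_torque': array([-2.90260341e-04, -3.70879912e+01, -2.81416136e+01,  6.98187598e-02,
        3.61249060e-02, -1.68962183e-04]), 'tcp_pos': array([ 0.1470257 , -0.55505934,  0.20430728]), 'orientation': array([-1.12992913e-03,  9.91641591e-01,  1.29018132e-01,  1.47543494e-05]), 'ft_force': array([ 0.04902393, -0.39767639, -0.66748565]), 'torque': array([ 0.00207044, -0.02337012,  0.02331774]), 'opening': 0.09372829343577191}
scene {'camera_matrix': array([[502.06165495,   0.        , 327.05370884],
       [  0.        , 502.06165495, 240.53139231],
       [  0.        ,   0.        ,   1.        ]]), 'k1': -0.09988597379078942, 'rvec': array([ 1.14412886, -2.29094357,  1.02085631]), 'tvec': array([0.29613253, 0.33633456, 0.91887981])}
side {'camera_matrix': array([[480.51973173,   0.        , 324.52502537],
       [  0.        , 480.51973173, 239.20960056],
       [  0.        ,   0.        ,   1.        ]]), 'k1': 0.029071302331859523, 'rvec': array([ 1.89928929, -0.35915768,  0.21807964]), 'tvec': array([-0.46577068,  0.16204389,  1.17464441])}
wrist {'camera_matrix': array([[357.3963304 ,   0.        , 315.45068889],
       [  0.        , 357.3963304 , 240.38142076],
       [  0.        ,   0.        ,   1.        ]]), 'k1': -0.007943587792869465, 'T_tool_cam': array([[ 6.85424072e-04, -9.61075366e-01, -2.76285487e-01,
         8.15033734e-02],
       [ 9.99999668e-01,  7.80446110e-04, -2.33974236e-04,
         9.81093004e-04],
       [ 4.40492808e-04, -2.76285235e-01,  9.61075582e-01,
        -1.79693034e-01],
       [ 0.00000000e+00,  0.00000000e+00,  0.00000000e+00,
         1.00000000e+00]])}
```

View pics/scene0.png

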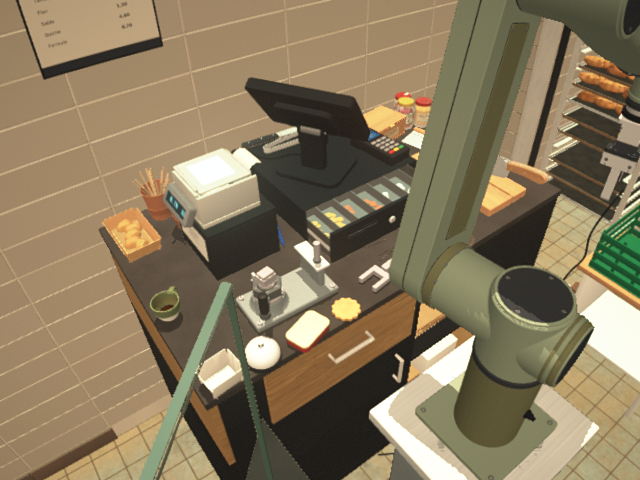

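View pics/side0.png

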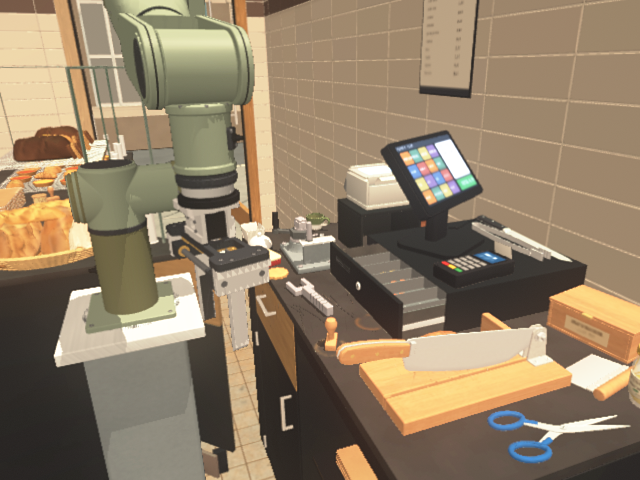

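View pics/wrist0.png

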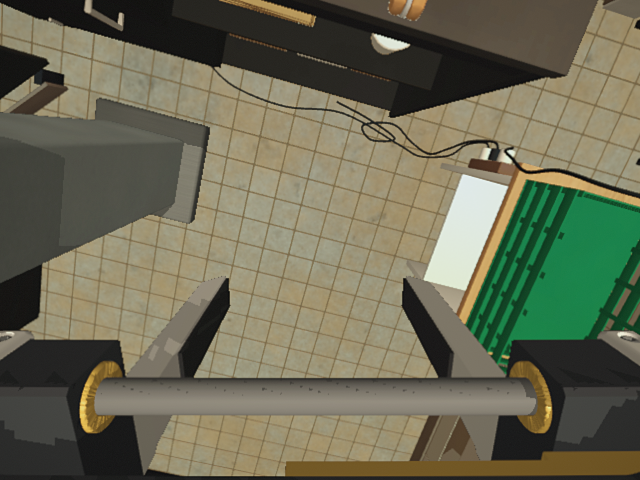

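The scene view shows the grinder around (285,295), with the spanner's jaw at (375,275) and its handle hidden behind the arm. The side view shows the spanner at (310,297) and the grinder at (308,245). I'll write ray helpers and zoom in.

```bash
cat > h.py <<'E'
import numpy as np, cv2
from scipy.spatial.transform import Rotation as R
from station import manip, optics
def q2R(q): return R.from_quat([q[1],q[2],q[3],q[0]]).as_matrix()
def cap(n,save=None):
    s=manip.get_state()
    c=optics.capture(n)
    if n=="wrist":
        T=np.eye(4);T[:3,:3]=q2R(s["orientation"]);T[:3,3]=s["tcp_pos"]
        M=np.linalg.inv(T@c["T_tool_cam"]); c["rvec"]=cv2.Rodrigues(M[:3,:3])[0].ravel(); c["tvec"]=M[:3,3]
    c["Rm"]=cv2.Rodrigues(np.asarray(c["rvec"]))[0]; c["C"]=-c["Rm"].T@c["tvec"]
    if save: 
        cv2.imwrite(f"pics/{save}.png",c["pixels"][:,:,::-1]); np.save(f"pics/{save}.npy",c,allow_pickle=True)
    return c
def load(save): return np.load(f"pics/{save}.npy",allow_pickle=True).item()
def dist(c): return np.array([c["k1"],0,0,0,0.])
def rays(c,px):
    u=cv2.undistortPoints(np.array(px,float).reshape(-1,1,2),c["camera_matrix"],dist(c)).reshape(-1,2)
    return np.c_[u,np.ones(len(u))]@c["Rm"]
def onplane(c,px,z):
    d=rays(c,px); t=(z-c["C"][2])/d[:,2]; return c["C"]+d*t[:,None]
def proj(c,P):
    return cv2.projectPoints(np.array(P,float).reshape(-1,3),np.asarray(c["rvec"],float),np.asarray(c["tvec"],float),c["camera_matrix"],dist(c))[0].reshape(-1,2)
def crop(c,x0,y0,x1,y1,f,name):
    im=c["pixels"][y0:y1,x0:x1,::-1]; cv2.imwrite(f"pics/{name}.png",cv2.resize(im,None,fx=f,fy=f,interpolation=cv2.INTER_CUBIC))
E
python3 - <<'E'
from h import *
a=cap("scene","s1"); b=cap("side","d1")
crop(a,220,220,420,350,4,"s1c"); crop(b,240,200,400,320,5,"d1c")
print(a["C"],b["C"])
E
```

```text
[-0.20585249  0.50383921  0.86540529] [ 0.08161372 -1.14580693  0.55086817]
```

View pics/s1c.png

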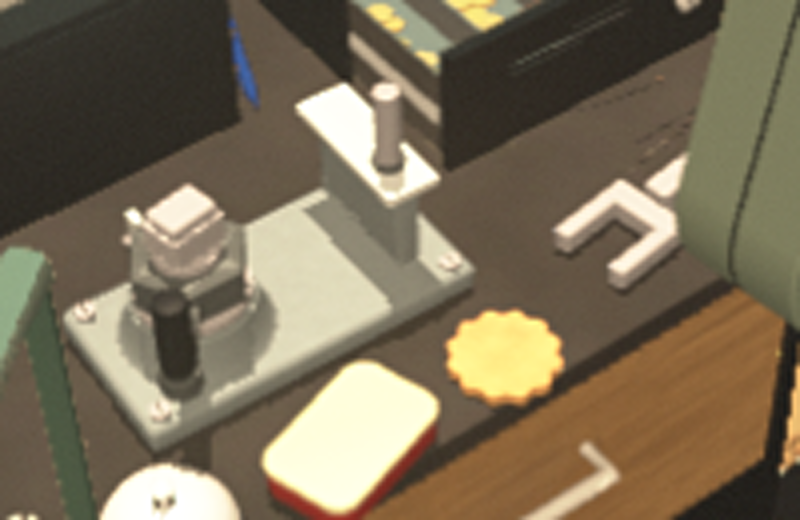

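View pics/d1c.png

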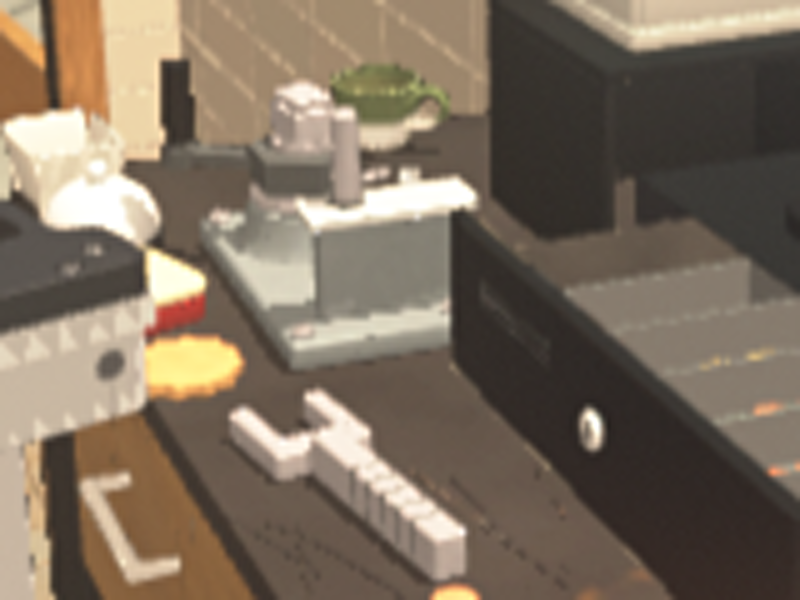

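The scene crop shows the mill plate (corners near (236,300), (259,329) and (338,286)), the post, the black knob and the spanner jaw. The side crop shows the whole spanner, handle end at about (330,311).

Run:
```python
from h import *
a=load("s1"); b=load("d1")
S=lambda l:[(220+x/4,220+y/4) for x,y in l]; D=lambda l:[(240+x/5,200+y/5) for x,y in l]
np.set_printoptions(precision=4,suppress=True)
print("plate scene",onplane(a,S([(65,310),(152,432),(475,265)]),.018))
print("plate side",onplane(b,D([(200,220),(292,355)]),.018))
print("post foot/top scene",onplane(a,S([(388,182)]),.084),onplane(a,S([(386,90)]),.138))
print("post side",onplane(b,D([(345,197)]),.084),onplane(b,D([(345,112)]),.138))
print("ledge scene",onplane(a,S([(345,85),(440,180),(395,200),(297,107)]),.084))
print("knob top scene",onplane(a,S([(175,300)]),.126), "side",onplane(b,D([(175,63)]),.126))
print("tang top scene",onplane(a,S([(185,208)]),.112),"side",onplane(b,D([(303,90)]),.112))
print("spanner side prong tips top z=.016",onplane(b,D([(240,408),(315,392)]),.016))
print("spanner scene prong tips",onplane(a,S([(565,235),(622,268)]),.016))
print("handle end side",onplane(b,D([(430,538),(465,520)]),.024))
```

```text
plate scene [[0.5406 0.2251 0.018 ]
 [0.4347 0.2304 0.018 ]
 [0.4273 0.0182 0.018 ]]
plate side [[ 0.4308  0.2166  0.018 ]
 [ 0.4215 -0.0023  0.018 ]]
post foot/top scene [[0.4575 0.0559 0.084 ]] [[0.4705 0.046  0.138 ]]
post side [[0.4718 0.0497 0.084 ]] [[0.4696 0.0375 0.138 ]]
ledge scene [[0.539  0.0286 0.084 ]
 [0.4412 0.032  0.084 ]
 [0.4437 0.0612 0.084 ]
 [0.5402 0.0617 0.084 ]]
knob top scene [[0.4181 0.2133 0.126 ]] side [[0.4175 0.2025 0.126 ]]
tang top scene [[0.4833 0.1693 0.112 ]] side [[0.4845 0.1618 0.112 ]]
spanner side prong tips top z=.016 [[ 0.3776 -0.0512  0.016 ]
 [ 0.4195 -0.048   0.016 ]]
spanner scene prong tips [[ 0.4158 -0.0397  0.016 ]
 [ 0.3753 -0.0489  0.016 ]]
handle end side [[ 0.414  -0.234   0.024 ]
 [ 0.435  -0.2242  0.024 ]]
```

```bash
cat >> h.py <<'E'
np.set_printoptions(precision=4,suppress=True)
def down(yaw): # tool z down, tool x at yaw (deg)
    y=np.radians(yaw); x=np.array([np.cos(y),np.sin(y),0]); z=np.array([0,0,-1.]); return np.c_[x,np.cross(z,x),z]
def go(P,yaw):
    s=manip.get_state(); Rt=q2R(s["orientation"]); d=Rt.T@(np.array(P)-s["tcp_pos"])
    w=R.from_matrix(Rt.T@down(yaw)).as_rotvec(degrees=True)/8
    print("go",P,yaw,"t",d.round(4),"w",w.round(3))
def st():
    s=manip.get_state(); Rt=q2R(s["orientation"])
    print("t %.2f"%s["time"],"tcp",s["tcp_pos"],"yaw %.2f"%np.degrees(np.arctan2(Rt[1,0],Rt[0,0])),"z",Rt[:,2],"F",s["ft_force"],"T",s["torque"],"op %.4f"%s["opening"])
E
python3 - <<'E'
from h import *
st(); go([.45,0,.3],98)
a=load("s1"); b=load("d1")
print("box bottom corner",onplane(a,[(217,272),(278,252)],0)); print(onplane(a,[(332,261),(415,210)],0))
print("box top z guess", [onplane(a,[(207,228),(277,207)],z) for z in (.1,.15)])
print(onplane(b,[(331,272)],0), onplane(b,[(393,315)],0))
E
```

```text
t 0.25 tcp [ 0.1471 -0.5555  0.2049] yaw 14.83 z [-0.0001  0.0011 -1.    ] F [ 0.8233 -0.8186  0.0956] T [0.0073 0.008  0.003 ] op 0.0940
go [0.45, 0, 0.3] 98 t [ 0.435  -0.4596 -0.0945] w [ -0.006  -0.007 -10.397]
box bottom corner [[0.6593 0.2164 0.    ]
 [0.6291 0.0581 0.    ]]
[[ 0.5192 -0.0312  0.    ]
 [ 0.5421 -0.3383  0.    ]]
box top z guess [array([[0.7084, 0.2001, 0.1   ],
       [0.6745, 0.0228, 0.1   ]]), array([[0.6486, 0.2199, 0.15  ],
       [0.617 , 0.0543, 0.15  ]])]
[[ 0.5144 -0.0062  0.    ]] [[ 0.5585 -0.285   0.    ]]
```

```bash
python3 -m pendant '[{"tz":-0.095,"tx":0.1,"ty":-0.1,"wz":-2},{"tz":-0.095,"tx":0.1,"ty":-0.1,"wz":-2},{"tz":-0.095,"tx":0.1,"ty":-0.1,"wz":-2},{"tz":-0.095,"tx":0.435,"ty":-0.46,"wz":-10.4},{"tz":-0.095,"tx":0.435,"ty":-0.46,"wz":-10.4},{"tz":-0.095,"tx":0.435,"ty":-0.46,"wz":-10.4},{"tz":-0.095,"tx":0.435,"ty":-0.46,"wz":-10.4},{"tz":-0.095,"tx":0.435,"ty":-0.46,"wz":-10.4},{"tz":-0.095,"tx":0.435,"ty":-0.46,"wz":-10.4},{"tz":-0.095,"tx":0.435,"ty":-0.46,"wz":-10.4},{"tz":-0.095,"tx":0.435,"ty":-0.46,"wz":-10.4},{"tz":-0.095,"tx":0.435,"ty":-0.46,"wz":-10.4},{"tz":-0.095,"tx":0.435,"ty":-0.46,"wz":-10.4},{"tz":-0.095,"tx":0.435,"ty":-0.46,"wz":-10.4},{"tz":-0.095,"tx":0.435,"ty":-0.46,"wz":-10.4},{"tz":-0.095,"tx":0.435,"ty":-0.46,"wz":-10.4},{"tz":-0.095,"tx":0.435,"ty":-0.46,"wz":-10.4},{"tz":-0.095,"tx":0.435,"ty":-0.46,"wz":-10.4},{"tz":-0.095,"tx":0.435,"ty":-0.46,"wz":-10.4}]'
python3 - <<'E'
from h import *
st(); c=cap("wrist","w1"); cap("scene","s2")
E
```

```text
t 0.25 tcp [ 0.1471 -0.5555  0.2049] yaw 14.83 z [-0.0001  0.0011 -1.    ] F [ 0.8233 -0.8186  0.0956] T [0.0073 0.008  0.003 ] op 0.0940invalid input at $[0]: expected keys grip, tx, ty, tz, wx, wy, wz
```

View pics/w1.png

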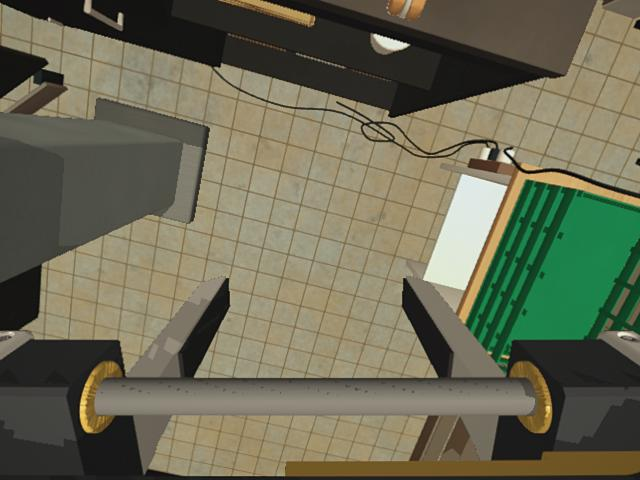

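View pics/s2.png

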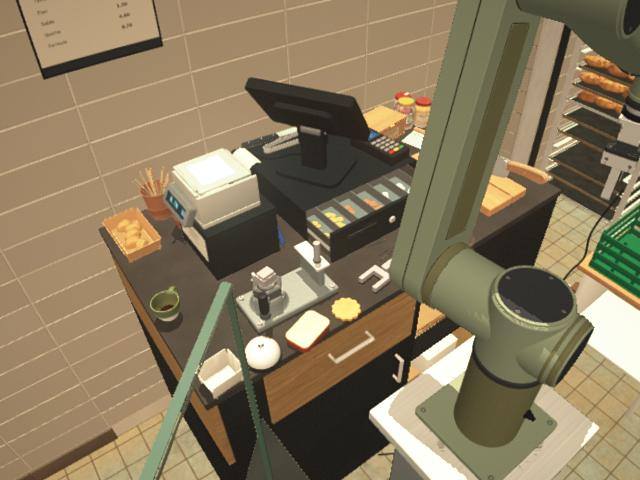

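The call was refused because every row needs all seven keys, and nothing moved. I'm resending it.

```bash
python3 -m pendant '[{"grip":0.094,"tx":0.1,"ty":-0.1,"tz":-0.095,"wx":0,"wy":0,"wz":-2},{"grip":0.094,"tx":0.1,"ty":-0.1,"tz":-0.095,"wx":0,"wy":0,"wz":-2},{"grip":0.094,"tx":0.1,"ty":-0.1,"tz":-0.095,"wx":0,"wy":0,"wz":-2},{"grip":0.094,"tx":0.435,"ty":-0.46,"tz":-0.095,"wx":0,"wy":0,"wz":-10.4},{"grip":0.094,"tx":0.435,"ty":-0.46,"tz":-0.095,"wx":0,"wy":0,"wz":-10.4},{"grip":0.094,"tx":0.435,"ty":-0.46,"tz":-0.095,"wx":0,"wy":0,"wz":-10.4},{"grip":0.094,"tx":0.435,"ty":-0.46,"tz":-0.095,"wx":0,"wy":0,"wz":-10.4},{"grip":0.094,"tx":0.435,"ty":-0.46,"tz":-0.095,"wx":0,"wy":0,"wz":-10.4},{"grip":0.094,"tx":0.435,"ty":-0.46,"tz":-0.095,"wx":0,"wy":0,"wz":-10.4},{"grip":0.094,"tx":0.435,"ty":-0.46,"tz":-0.095,"wx":0,"wy":0,"wz":-10.4},{"grip":0.094,"tx":0.435,"ty":-0.46,"tz":-0.095,"wx":0,"wy":0,"wz":-10.4},{"grip":0.094,"tx":0.435,"ty":-0.46,"tz":-0.095,"wx":0,"wy":0,"wz":-10.4},{"grip":0.094,"tx":0.435,"ty":-0.46,"tz":-0.095,"wx":0,"wy":0,"wz":-10.4},{"grip":0.094,"tx":0.435,"ty":-0.46,"tz":-0.095,"wx":0,"wy":0,"wz":-10.4},{"grip":0.094,"tx":0.435,"ty":-0.46,"tz":-0.095,"wx":0,"wy":0,"wz":-10.4},{"grip":0.094,"tx":0.435,"ty":-0.46,"tz":-0.095,"wx":0,"wy":0,"wz":-10.4},{"grip":0.094,"tx":0.435,"ty":-0.46,"tz":-0.095,"wx":0,"wy":0,"wz":-10.4},{"grip":0.094,"tx":0.435,"ty":-0.46,"tz":-0.095,"wx":0,"wy":0,"wz":-10.4}]'
python3 - <<'E'
from h import *
st(); c=cap("wrist","w1"); cap("scene","s2")
E
```

```text
time: 2.15
tcp_pos: [0.4495, -0.0012, 0.3005]
orientation: [-0.0, 0.657, 0.754, 0.0]
ft_force: [0.5, 0.7, 0.3]
opening: 0.0938
t 2.15 tcp [ 0.4495 -0.0012  0.3005] yaw 97.87 z [-0.      0.0003 -1.    ] F [0.4661 0.7001 0.3025] T [-0.0508 -0.094   0.0167] op 0.0938
```

View pics/w1.png

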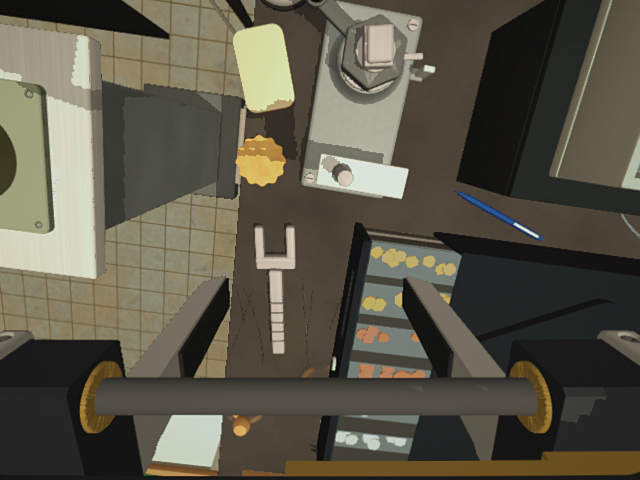

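View pics/s2.png

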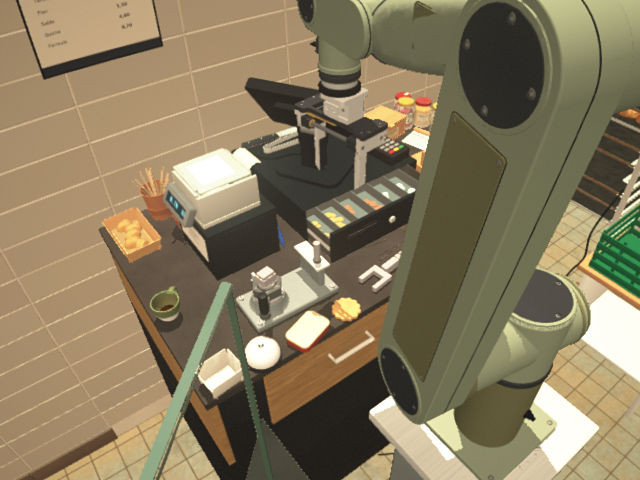

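The wrist view shows the spanner (jaw at (275,245), handle end at (278,352)), the plate, post (343,172), tang (380,45) and index lug (425,68). I'll zoom in for corners.

Run:
```python
from h import *
c=load("w1"); crop(c,220,210,330,370,3,"w1a"); crop(c,280,0,450,210,2.8,"w1b")
im=c["pixels"].astype(int)
roi=np.zeros(im.shape[:2],bool); roi[215:360,245:305]=1
g=im.min(2)
m=((g>110)&roi).astype(np.uint8)
n,l,s,ce=cv2.connectedComponentsWithStats(m); print(s,ce)
```

```text
[[     0      0    640    480 305314]
 [   255    227     40     42    945]
 [   269    271     14     32    393]
 [   271    304     12     18    205]
 [   272    323     12     31    343]] [[319.7702 239.2425]
 [274.9862 251.6519]
 [275.5725 286.4224]
 [276.6049 312.478 ]
 [277.6006 337.8746]]
```

View pics/w1a.png

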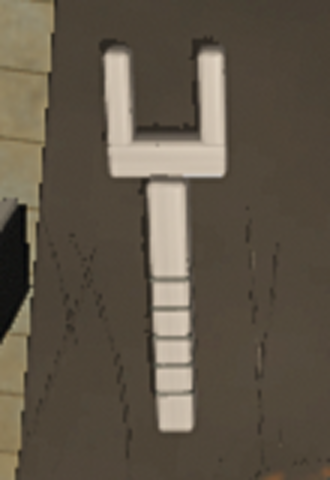

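View pics/w1b.png

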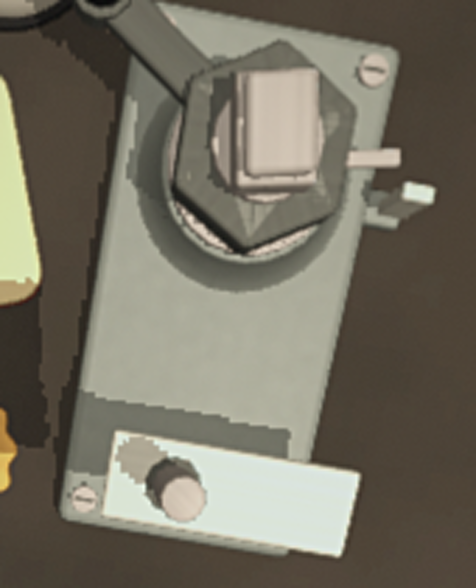

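Run:
```python
from h import *
c=load("w1")
A=lambda l:[(220+(x+.5)/3-.5,210+(y+.5)/3-.5) for x,y in l]; B=lambda l:[(280+(x+.5)/2.8-.5,(y+.5)/2.8-.5) for x,y in l]
h=onplane(c,A([(167,185),(176.5,430)]),.024); print("handle",h, np.linalg.norm(h[1]-h[0]), np.degrees(np.arctan2(*(h[1]-h[0])[[1,0]])))
j=onplane(c,A([(104,45),(222,43),(226,176),(110,178)]),.016); print("jaw",j, np.linalg.norm(j[1]-j[0]),np.linalg.norm(j[2]-j[1]))
l=onplane(c,B([(117,432),(360,473),(340,557),(103,517)]),.084); print("ledge",l,[np.linalg.norm(l[i]-l[(i+1)%4]) for i in range(4)])
d=l[1]-l[0]+l[2]-l[3]; yaw=np.arctan2(d[1],d[0]); print("yaw",np.degrees(yaw), "mid",l.mean(0))
Rz=np.array([[np.cos(yaw),-np.sin(yaw)],[np.sin(yaw),np.cos(yaw)]])
print("origin from ledge",l.mean(0)[:2]-Rz@np.array([.012,-.125]))
pt=onplane(c,B([(184,497)]),.138)[0]; print("post top",pt,"origin",pt[:2]-Rz@np.array([-.011,-.125]))
p=onplane(c,B([(63,520),(397,50),(136,5)]),.018);print("plate",p)
t=onplane(c,B([(247,72),(317,68),(318,172),(247,172)]),.112); print("tang",t,t.mean(0),[np.linalg.norm(t[i]-t[(i+1)%4]) for i in range(4)])
for z in (.07,.084,.09): print("pointer",z,onplane(c,B([(347,158),(400,157)]),z))
print("lug top",onplane(c,B([(418,191)]),.08))
```

```text
handle [[ 0.4094 -0.1024  0.024 ]
 [ 0.4275 -0.2284  0.024 ]] 0.12723719594897606 -81.79887076652128
jaw [[ 0.374  -0.0434  0.016 ]
 [ 0.4258 -0.0352  0.016 ]
 [ 0.4353 -0.0974  0.016 ]
 [ 0.3824 -0.1058  0.016 ]] 0.05252597344003158 0.06289706322636605
ledge [[0.4482 0.0624 0.084 ]
 [0.5442 0.0601 0.084 ]
 [0.5431 0.0267 0.084 ]
 [0.4474 0.0294 0.084 ]] [np.float64(0.09601067914447904), np.float64(0.03343264111256815), np.float64(0.0957915315012826), np.float64(0.033056044321127874)]
yaw -1.497669049563529 mid [0.4957 0.0447 0.084 ]
origin from ledge [0.487  0.1699]
post top [0.4726 0.0464 0.138 ] origin [0.4869 0.1711]
plate [[0.4306 0.0175 0.018 ]
 [0.5414 0.2264 0.018 ]
 [0.4333 0.2276 0.018 ]]
tang [[0.4735 0.1831 0.112 ]
 [0.4959 0.1874 0.112 ]
 [0.5023 0.1569 0.112 ]
 [0.4787 0.1536 0.112 ]] [0.4876 0.1702 0.112 ] [np.float64(0.022885420513885583), np.float64(0.03114121740399705), np.float64(0.023812566446248486), np.float64(0.02992170078779071)]
pointer 0.07 [[0.5192 0.1721 0.07  ]
 [0.5387 0.1752 0.07  ]]
pointer 0.084 [[0.5165 0.1689 0.084 ]
 [0.5353 0.1719 0.084 ]]
pointer 0.09 [[0.5153 0.1675 0.09  ]
 [0.5339 0.1704 0.09  ]]
lug top [[0.5453 0.1626 0.08  ]]
```

Mill origin comes out near (0.487, 0.170), yaw about -1.5°, with the spindle at about -0.2; the measured sizes agree to about 2%. I'll take one closer look at the tang and knob.

Run:
```python
from h import *
go([.48,.11,.24],97.9)
```

```text
go [0.48, 0.11, 0.24] 97.9 t [0.1056 0.0453 0.0606] w [ 0.001 -0.002 -0.001]
```

```bash
python3 -m pendant '[{"grip":0.094,"tx":0.105,"ty":0.045,"tz":0.06,"wx":0,"wy":0,"wz":0},{"grip":0.094,"tx":0.105,"ty":0.045,"tz":0.06,"wx":0,"wy":0,"wz":0},{"grip":0.094,"tx":0.105,"ty":0.045,"tz":0.06,"wx":0,"wy":0,"wz":0},{"grip":0.094,"tx":0.105,"ty":0.045,"tz":0.06,"wx":0,"wy":0,"wz":0},{"grip":0.094,"tx":0.105,"ty":0.045,"tz":0.06,"wx":0,"wy":0,"wz":0}]'
python3 - <<'E'
from h import *
st(); c=cap("wrist","w2")
crop(c,220,60,460,240,3.3,"w2a")
E
```

```text
time: 2.75
tcp_pos: [0.4797, 0.1088, 0.2405]
orientation: [-0.0, 0.657, 0.754, -0.0]
ft_force: [0.2, 0.5, -0.2]
opening: 0.0942
t 2.75 tcp [0.4797 0.1088 0.2405] yaw 97.92 z [-0.0007 -0.0005 -1.    ] F [ 0.2113  0.4849 -0.1709] T [-0.0262 -0.0811 -0.0078] op 0.0942
```

View pics/w2.png

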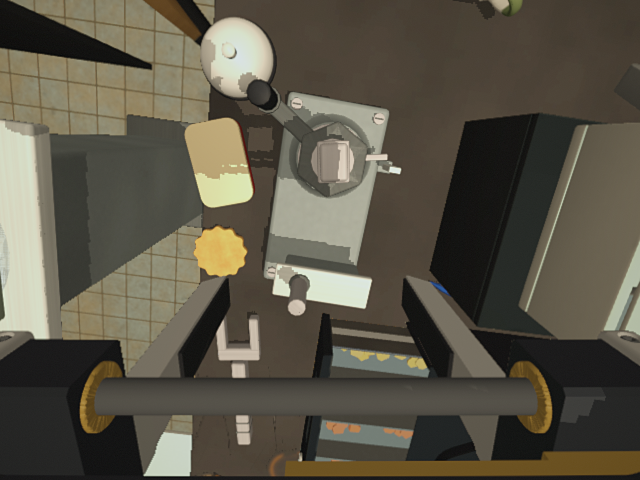

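View pics/w2a.png

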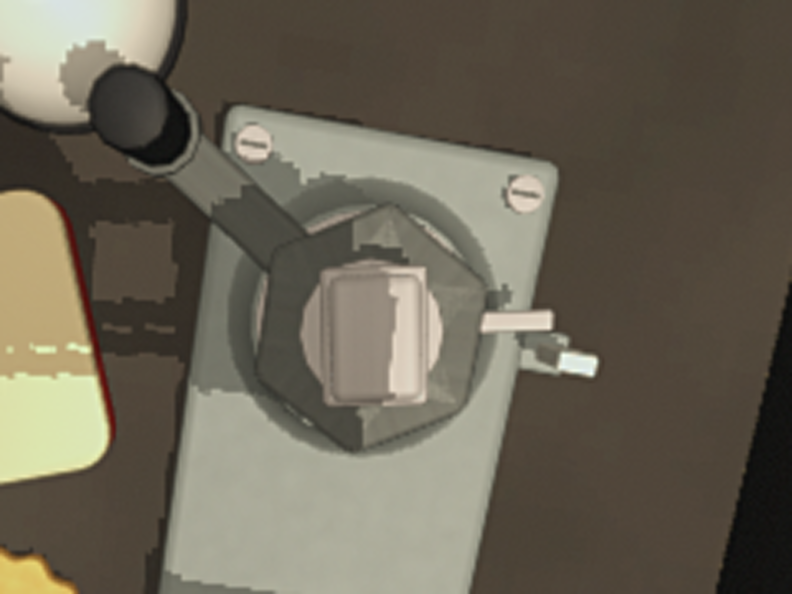

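Run:
```python
from h import *
c=load("w2")
B=lambda l:[(220+(x+.5)/3.3-.5,60+(y+.5)/3.3-.5) for x,y in l]
def ang(d): return np.degrees(np.arctan2(d[1],d[0]))
t=onplane(c,B([(322,266),(426,266),(427,406),(322,404)]),.104); print("shoulder",t,t.mean(0),[(np.linalg.norm(t[(i+1)%4]-t[i]).round(4),ang(t[(i+1)%4]-t[i]).round(1)) for i in range(4)])
t=onplane(c,B([(331,273),(418,273),(418,402),(331,402)]),.112); print("top",t,t.mean(0),[(np.linalg.norm(t[(i+1)%4]-t[i]).round(4),ang(t[(i+1)%4]-t[i]).round(1)) for i in range(4)])
k=onplane(c,B([(130,106)]),.126);print("knob",k)
for z in (.075,.084): 
  p=onplane(c,B([(483,323),(552,320)]),z); print("ptr",p,ang(p[1]-p[0]))
l=onplane(c,B([(578,364)]),.084); print("lug",l)
l=onplane(c,[(277,266.5),(372,278),(367,308)],.084); print("ledge",l,ang(l[1]-l[0]))
p=onplane(c,B([(225,104),(556,165),(162,594)]),.018); print("plate",p,ang(p[1]-p[0]),ang(p[0]-p[2])-90)
O=np.array([.487,.170]); print("knob ang",ang(k[0,:2]-O),np.linalg.norm(k[0,:2]-O),"ptr ang",ang(onplane(c,B([(552,320)]),.08)[0,:2]-O))
# plate edges fits from contour
```

```text
shoulder [[0.4713 0.1861 0.104 ]
 [0.4979 0.1898 0.104 ]
 [0.504  0.1544 0.104 ]
 [0.4763 0.151  0.104 ]] [0.4874 0.1703 0.104 ] [(np.float64(0.0269), np.float64(8.0)), (np.float64(0.036), np.float64(-80.2)), (np.float64(0.028), np.float64(-173.1)), (np.float64(0.0354), np.float64(98.0))]
top [[0.4738 0.1848 0.112 ]
 [0.4955 0.1878 0.112 ]
 [0.5007 0.1559 0.112 ]
 [0.4783 0.1528 0.112 ]] [0.4871 0.1703 0.112 ] [(np.float64(0.0219), np.float64(8.0)), (np.float64(0.0323), np.float64(-80.7)), (np.float64(0.0226), np.float64(-172.0)), (np.float64(0.0323), np.float64(98.2))]
knob [[0.4221 0.2155 0.126 ]]
ptr [[0.5191 0.1768 0.075 ]
 [0.5385 0.1804 0.075 ]] 10.429899524208047
ptr [[0.5179 0.1771 0.084 ]
 [0.5367 0.1806 0.084 ]] 10.42989952420807
lug [[0.5463 0.1697 0.084 ]]
ledge [[0.4485 0.0601 0.084 ]
 [0.5448 0.0611 0.084 ]
 [0.5457 0.0276 0.084 ]] 0.6322516106770333
plate [[0.4342 0.2305 0.018 ]
 [0.5417 0.2271 0.018 ]
 [0.4311 0.0668 0.018 ]] -1.8069691033680757 -1.0958992015887077
knob ang 144.9571716447453 0.07932389325947414 ptr ang 11.706989385530347
```

The seat is at (0.487, 0.170) with spindle yaw about 9° (v about -0.18); the knob is at radius 79 mm, which fits. The spanner origin is at about (0.4035, -0.0635) with its handle at -81.8°, already nearly parallel to where it has to go. Grasping it at spanner x = 72 mm.

Run:
```python
from h import *
go([.414,-.135,.12],98.2);go([.414,-.135,.004],98.2)
```

```text
go [0.414, -0.135, 0.12] 98.2 t [-0.232  -0.0989  0.1212] w [ 0.006  0.003 -0.043]
go [0.414, -0.135, 0.004] 98.2 t [-0.2319 -0.099   0.2372] w [ 0.006  0.003 -0.043]
```

```bash
python3 -m pendant '[{"grip":0.06,"tx":-0.12,"ty":-0.05,"tz":0.02,"wx":0,"wy":0,"wz":-0.04},{"grip":0.06,"tx":-0.12,"ty":-0.05,"tz":0.02,"wx":0,"wy":0,"wz":-0.04},{"grip":0.06,"tx":-0.232,"ty":-0.099,"tz":0.12,"wx":0,"wy":0,"wz":-0.04},{"grip":0.06,"tx":-0.232,"ty":-0.099,"tz":0.12,"wx":0,"wy":0,"wz":-0.04},{"grip":0.06,"tx":-0.232,"ty":-0.099,"tz":0.12,"wx":0,"wy":0,"wz":-0.04},{"grip":0.06,"tx":-0.232,"ty":-0.099,"tz":0.12,"wx":0,"wy":0,"wz":-0.04},{"grip":0.06,"tx":-0.232,"ty":-0.099,"tz":0.12,"wx":0,"wy":0,"wz":-0.04},{"grip":0.06,"tx":-0.232,"ty":-0.099,"tz":0.16,"wx":0,"wy":0,"wz":-0.04},{"grip":0.06,"tx":-0.232,"ty":-0.099,"tz":0.19,"wx":0,"wy":0,"wz":-0.04},{"grip":0.06,"tx":-0.232,"ty":-0.099,"tz":0.19,"wx":0,"wy":0,"wz":-0.04}]'
python3 - <<'E'
from h import *
st(); c=cap("wrist","w3"); go([.414,-.135,.004],98.2)
E
```

```text
time: 3.8
tcp_pos: [0.4113, -0.134, 0.0493]
orientation: [-0.003, 0.655, 0.755, -0.0]
ft_force: [-1.1, 1.4, 0.5]
opening: 0.0601
t 3.80 tcp [ 0.4113 -0.134   0.0493] yaw 98.10 z [-0.0045  0.0029 -1.    ] F [-1.1433  1.3865  0.5023] T [-0.0318 -0.0968  0.0214] op 0.0601
go [0.414, -0.135, 0.004] 98.2 t [-0.0004  0.0009  0.0472] w [-0.006 -0.008 -0.009]
```

View pics/w3.png

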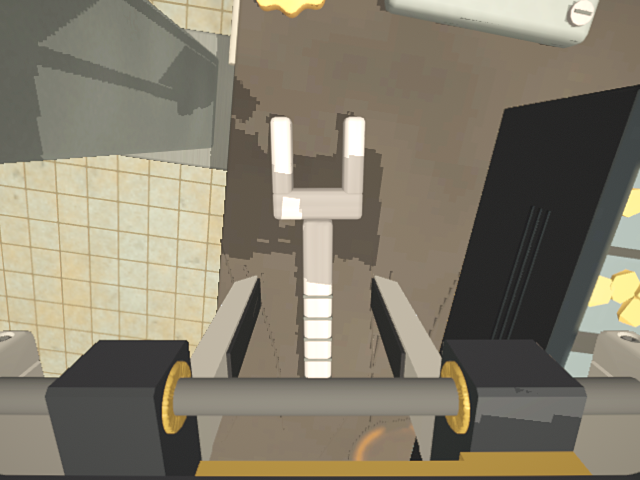

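The handle (x≈317) is centred between the open fingers (260…372), with the jaw ahead at (317,200). Descending and closing.

```bash
python3 -m pendant '[{"grip":0.06,"tx":0,"ty":0.001,"tz":0.03,"wx":0,"wy":0,"wz":0},{"grip":0.06,"tx":0,"ty":0.001,"tz":0.045,"wx":0,"wy":0,"wz":0},{"grip":0.06,"tx":0,"ty":0.001,"tz":0.045,"wx":0,"wy":0,"wz":0},{"grip":0.03,"tx":0,"ty":0.001,"tz":0.045,"wx":0,"wy":0,"wz":0},{"grip":0.01,"tx":0,"ty":0.001,"tz":0.045,"wx":0,"wy":0,"wz":0},{"grip":0.01,"tx":0,"ty":0.001,"tz":0.045,"wx":0,"wy":0,"wz":0},{"grip":0.01,"tx":0,"ty":0.001,"tz":0.045,"wx":0,"wy":0,"wz":0},{"grip":0.01,"tx":0,"ty":0.001,"tz":0.045,"wx":0,"wy":0,"wz":0},{"grip":0.01,"tx":0,"ty":0.001,"tz":0.045,"wx":0,"wy":0,"wz":0}]' 35
python3 - <<'E'
from h import *
st(); c=cap("wrist","w4")
crop(c,240,80,400,260,3.3,"w4a")
E
```

```text
time: 4.75
tcp_pos: [0.4138, -0.1346, 0.0064]
orientation: [-0.001, 0.655, 0.755, -0.0]
ft_force: [-1.5, -0.2, 3.1]
opening: 0.0172
t 4.75 tcp [ 0.4138 -0.1346  0.0064] yaw 98.14 z [-0.0016  0.0008 -1.    ] F [-1.5072 -0.2104  3.1257] T [0.0177 0.2204 0.0382] op 0.0172
```

View pics/w4.png

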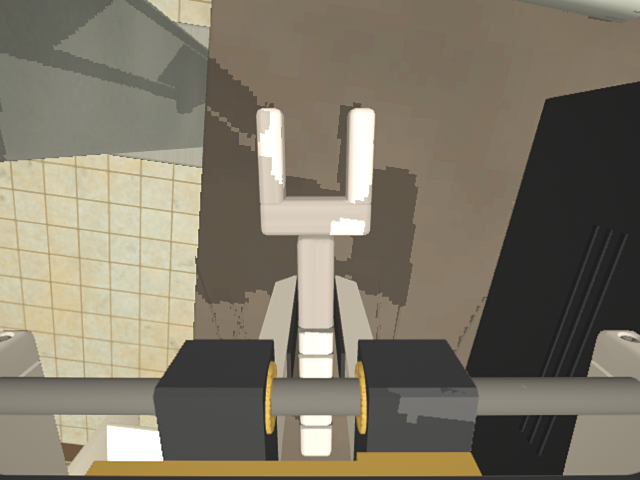

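View pics/w4a.png

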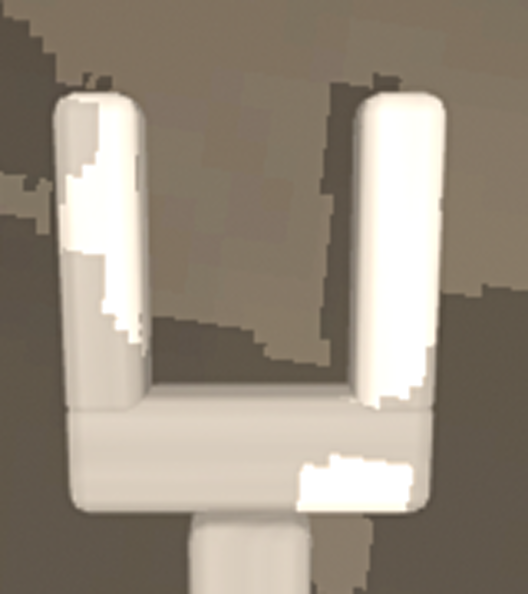

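Run:
```python
from h import *
c=load("w4"); s=manip.get_state()
A=lambda l:[(240+(x+.5)/3.3-.5,80+(y+.5)/3.3-.5) for x,y in l]
j=onplane(c,A([(55,94),(445,94),(432,512),(71,511)]),.016); Rt=q2R(s["orientation"])
T=(j-s["tcp_pos"])@Rt; print("tool",T,"widths",np.linalg.norm(j[1]-j[0]),np.linalg.norm(j[3]-j[2]),np.linalg.norm((j[0]+j[1]-j[2]-j[3])/2))
tip=(T[0]+T[1])/2; bk=(T[2]+T[3])/2; d=tip-bk; print("axis ang in tool (deg, 0=along +x)",np.degrees(np.arctan2(d[1],d[0])))
print("origin tool", tip+(bk-tip)*22/60)
```

```text
tool [[ 0.0925 -0.0254 -0.0095]
 [ 0.0925  0.0276 -0.0096]
 [ 0.0337  0.0283 -0.0096]
 [ 0.0338 -0.0256 -0.0096]] widths 0.05298942355502516 0.053921092901912764 0.05871930285841443
axis ang in tool (deg, 0=along +x) -0.2550591653210182
origin tool [ 0.071   0.0012 -0.0096]
```

Grip is good (opening 17 mm, handle centred). The jaw centre sits at tool (0.071, 0.001). I'll lift to a TCP height of 0.17 and move over the tang.

Run:
```python
from h import *
st(); go([.414,-.134,.17],98.2); go([.4965,.0999,.17],98.5)
```

```text
t 4.80 tcp [ 0.4138 -0.1346  0.0064] yaw 98.14 z [-0.0017  0.0009 -1.    ] F [-2.0507 -0.2483  4.5372] T [-0.0475  0.2399  0.0216] op 0.0177
go [0.414, -0.134, 0.17] 98.2 t [ 0.0008  0.     -0.1636] w [-0.011 -0.008 -0.007]
go [0.4965, 0.0999, 0.17] 98.5 t [ 0.2206  0.1148 -0.1636] w [-0.011 -0.008 -0.045]
```

```bash
python3 -m pendant '[{"grip":0.01,"tx":0,"ty":0,"tz":-0.03,"wx":0,"wy":0,"wz":0},{"grip":0.01,"tx":0,"ty":0,"tz":-0.07,"wx":0,"wy":0,"wz":0},{"grip":0.01,"tx":0,"ty":0,"tz":-0.12,"wx":0,"wy":0,"wz":0},{"grip":0.01,"tx":0,"ty":0,"tz":-0.164,"wx":0,"wy":0,"wz":0},{"grip":0.01,"tx":0.02,"ty":0.01,"tz":-0.164,"wx":0,"wy":0,"wz":0},{"grip":0.01,"tx":0.06,"ty":0.03,"tz":-0.164,"wx":0,"wy":0,"wz":0},{"grip":0.01,"tx":0.1,"ty":0.05,"tz":-0.164,"wx":0,"wy":0,"wz":-0.02},{"grip":0.01,"tx":0.14,"ty":0.07,"tz":-0.164,"wx":0,"wy":0,"wz":-0.04},{"grip":0.01,"tx":0.18,"ty":0.09,"tz":-0.164,"wx":0,"wy":0,"wz":-0.04},{"grip":0.01,"tx":0.21,"ty":0.11,"tz":-0.164,"wx":0,"wy":0,"wz":-0.04},{"grip":0.01,"tx":0.22,"ty":0.115,"tz":-0.164,"wx":0,"wy":0,"wz":-0.04},{"grip":0.01,"tx":0.22,"ty":0.115,"tz":-0.164,"wx":0,"wy":0,"wz":-0.04},{"grip":0.01,"tx":0.22,"ty":0.115,"tz":-0.164,"wx":0,"wy":0,"wz":-0.04}]'
python3 - <<'E'
from h import *
st(); c=cap("wrist","w5"); cap("scene","s5"); go([.4965,.0999,.17],98.5)
crop(c,240,80,400,260,3.3,"w5a")
E
```

```text
time: 6.1
tcp_pos: [0.4959, 0.0985, 0.1697]
orientation: [-0.001, 0.653, 0.757, -0.001]
ft_force: [-0.5, -0.7, -2.5]
opening: 0.0177
t 6.10 tcp [0.4959 0.0985 0.1697] yaw 98.46 z [-0.0036  0.     -1.    ] F [-0.5189 -0.716  -2.4906] T [-0.0548 -0.0867  0.017 ] op 0.0177
go [0.4965, 0.0999, 0.17] 98.5 t [0.0019 0.0007 0.    ] w [-0.02  -0.005 -0.017]
```

View pics/w5.png

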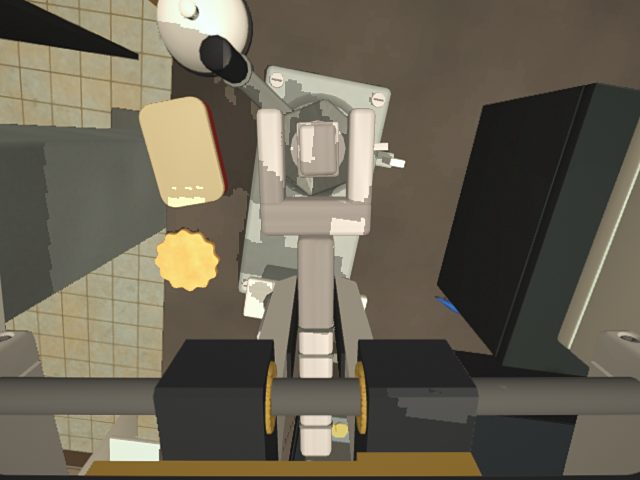

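View pics/w5a.png

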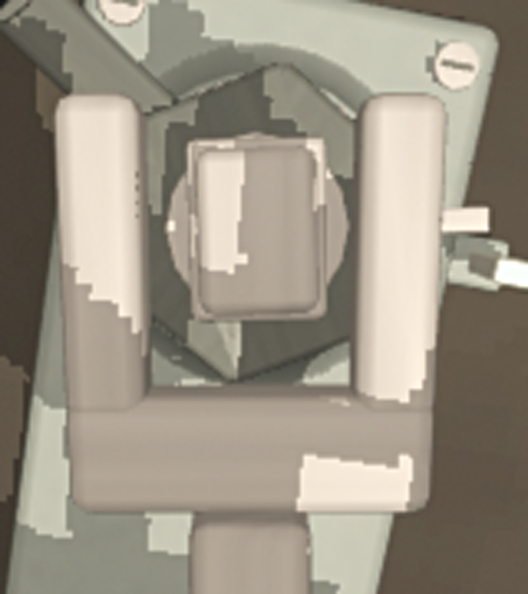

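View pics/s5.png

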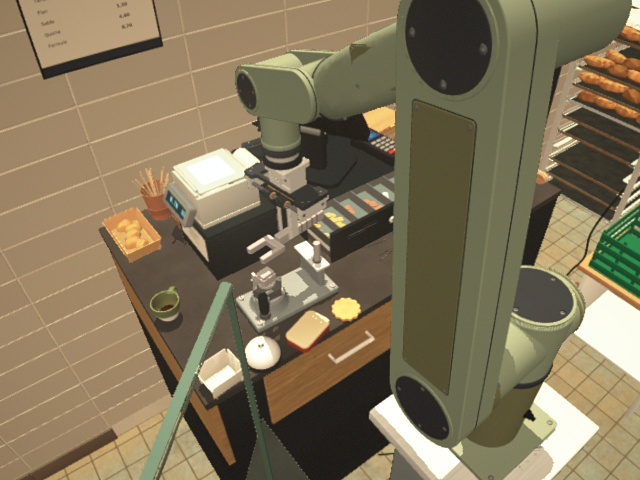

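The view down the jaw shows the tang (255,228 in the crop) between the prongs and almost parallel to them. I'll measure the offset from this picture directly in tool axes.

Run:
```python
from h import *
c=load("w5"); s=manip.get_state(); Rt=q2R(s["orientation"])
A=lambda l:[(240+(x+.5)/3.3-.5,80+(y+.5)/3.3-.5) for x,y in l]
def tool(px,z): return (onplane(c,A(px),z)-s["tcp_pos"])@Rt
u=s["tcp_pos"][2]-.0064
j=tool([(56,96),(445,96),(430,512),(72,511)],u+.016); tip=(j[0]+j[1])/2;bk=(j[2]+j[3])/2; print("jaw origin",tip+(bk-tip)*22/60, "u",u, "widths",np.linalg.norm(j[0]-j[1]))
ti=tool([(150,300),(352,300),(250,386)],u+.016); print("inner",ti)
sh=tool([(187,140),(326,138),(328,319),(190,322)],.104); print("shoulder",sh.mean(0),sh)
tp=tool([(196,149),(317,147),(321,314),(199,317)],.112); print("top",tp.mean(0))
d=(sh[0]+sh[1]-sh[2]-sh[3]); print("tang ang",np.degrees(np.arctan2(d[1],d[0])))
```

```text
jaw origin [ 0.0714  0.0009 -0.0095] u 0.16362562868290395 widths 0.05276152102660357
inner [[ 0.0654 -0.0133 -0.0095]
 [ 0.0655  0.0153 -0.0096]
 [ 0.0532  0.0009 -0.0096]]
shoulder [0.0726 0.0023 0.0661] [[ 0.0901 -0.0118  0.0661]
 [ 0.0906  0.0157  0.0661]
 [ 0.0551  0.0168  0.066 ]
 [ 0.0545 -0.0116  0.0661]]
top [0.0725 0.0023 0.0581]
tang ang -1.0429363895236625
```

```bash
python3 -m pendant '[{"grip":0.01,"tx":0.0012,"ty":0.0023,"tz":0.02,"wx":0,"wy":0,"wz":-0.1},{"grip":0.01,"tx":0.0012,"ty":0.0023,"tz":0.04,"wx":0,"wy":0,"wz":-0.1},{"grip":0.01,"tx":0.0012,"ty":0.0023,"tz":0.04,"wx":0,"wy":0,"wz":-0.1},{"grip":0.01,"tx":0.0012,"ty":0.0023,"tz":0.05,"wx":0,"wy":0,"wz":-0.1},{"grip":0.01,"tx":0.0012,"ty":0.0023,"tz":0.055,"wx":0,"wy":0,"wz":-0.1},{"grip":0.01,"tx":0.0012,"ty":0.0023,"tz":0.06,"wx":0,"wy":0,"wz":-0.1},{"grip":0.01,"tx":0.0012,"ty":0.0023,"tz":0.06,"wx":0,"wy":0,"wz":-0.1}]'
python3 - <<'E'
from h import *
st(); c=cap("wrist","w6"); crop(c,240,80,400,260,3.3,"w6a")
E
```

```text
time: 6.9
tcp_pos: [0.4977, 0.0994, 0.1097]
orientation: [-0.001, 0.648, 0.761, -0.001]
ft_force: [-0.9, 1.0, -2.5]
opening: 0.0179
t 6.90 tcp [0.4977 0.0994 0.1097] yaw 99.16 z [-0.0035  0.0003 -1.    ] F [-0.8768  1.0005 -2.5248] T [-0.0355 -0.135   0.0065] op 0.0179
```

View pics/w6a.png

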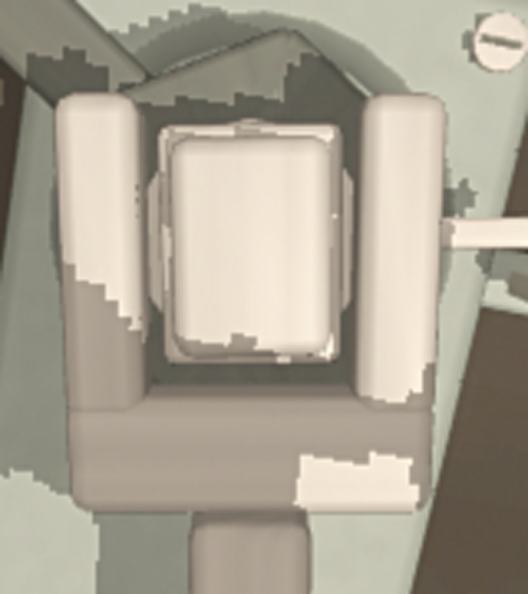

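The tang is centred between the prongs (mid 250 against 252 in the crop), and there is no contact force yet. Going down onto the collar.

```bash
python3 -m pendant '[{"grip":0.01,"tx":0,"ty":0,"tz":0.005,"wx":0,"wy":0,"wz":0},{"grip":0.01,"tx":0,"ty":0,"tz":0.01,"wx":0,"wy":0,"wz":0},{"grip":0.01,"tx":0,"ty":0,"tz":0.014,"wx":0,"wy":0,"wz":0},{"grip":0.01,"tx":0,"ty":0,"tz":0.018,"wx":0,"wy":0,"wz":0},{"grip":0.01,"tx":0,"ty":0,"tz":0.018,"wx":0,"wy":0,"wz":0}]'
python3 - <<'E'
from h import *
st()
E
```

```text
time: 7.45
tcp_pos: [0.4972, 0.0995, 0.0911]
orientation: [-0.002, 0.648, 0.761, -0.001]
ft_force: [-0.4, 0.1, -1.6]
opening: 0.0175
t 7.45 tcp [0.4972 0.0995 0.0911] yaw 99.17 z [-0.0047  0.0003 -1.    ] F [-0.4468  0.1274 -1.6142] T [-0.0268 -0.1294 -0.0072] op 0.0175
```

```bash
python3 -m pendant '[{"grip":0.01,"tx":0,"ty":0,"tz":0.001,"wx":0,"wy":0,"wz":0},{"grip":0.01,"tx":0,"ty":0,"tz":0.001,"wx":0,"wy":0,"wz":0},{"grip":0.04,"tx":0,"ty":0,"tz":0.001,"wx":0,"wy":0,"wz":0},{"grip":0.04,"tx":0,"ty":0,"tz":0.001,"wx":0,"wy":0,"wz":0},{"grip":0.04,"tx":0,"ty":0,"tz":0,"wx":0,"wy":0,"wz":0},{"grip":0.04,"tx":0,"ty":0,"tz":-0.03,"wx":0,"wy":0,"wz":0},{"grip":0.04,"tx":0,"ty":0,"tz":-0.06,"wx":0,"wy":0,"wz":0},{"grip":0.04,"tx":0,"ty":0,"tz":-0.09,"wx":0,"wy":0,"wz":0},{"grip":0.04,"tx":0,"ty":0,"tz":-0.09,"wx":0,"wy":0,"wz":0}]'
python3 - <<'E'
from h import *
st(); c=cap("wrist","w7"); crop(c,200,60,440,240,3.3,"w7a"); d=cap("side","d7"); crop(d,240,180,400,300,5,"d7a")
E
```

```text
time: 8.35
tcp_pos: [0.5015, 0.0996, 0.1863]
orientation: [0.002, 0.648, 0.761, 0.002]
ft_force: [-0.0, 0.3, -0.9]
opening: 0.0401
t 8.35 tcp [0.5015 0.0996 0.1863] yaw 99.17 z [ 0.006   0.0006 -1.    ] F [-0.005   0.2603 -0.9064] T [-0.0122 -0.1168 -0.034 ] op 0.0401
```

View pics/w7.png

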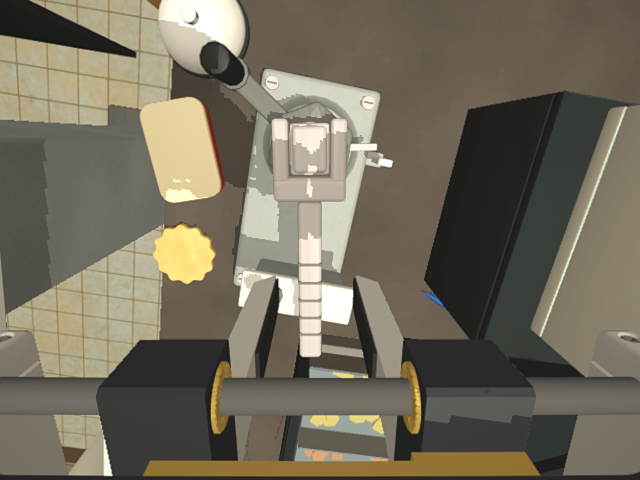

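View pics/d7a.png

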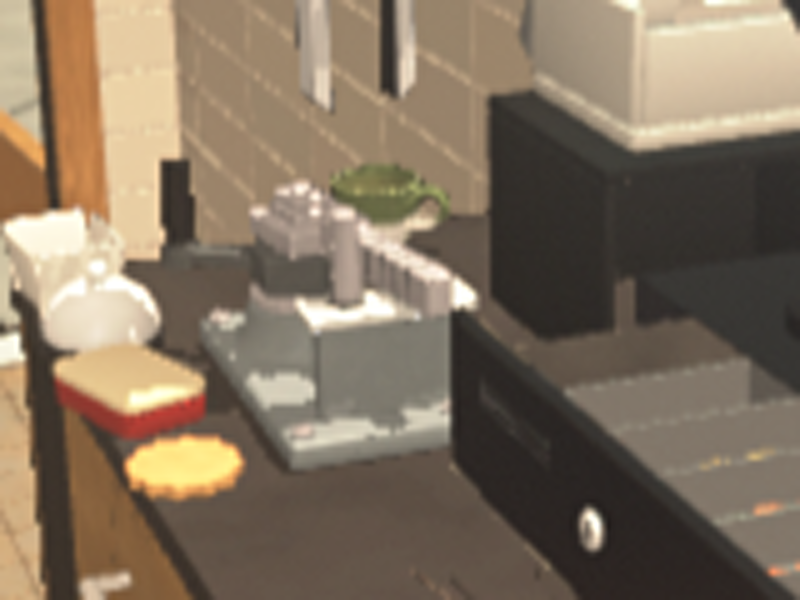

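The spanner is seated, with its handle on the ledge on the far (+x) side of the post, and it's released. Next is the knob: measuring it from this view and planning the hand pose (jaws tangential, tool yaw = lever angle).

Run:
```python
from h import *
c=load("w7"); 
g=c["pixels"].astype(int).max(2); cv2.imwrite("pics/w7k.png",cv2.resize(c["pixels"][20:110,180:270,::-1],None,fx=6,fy=6,interpolation=cv2.INTER_CUBIC))
k=onplane(c,[(213.5,53)],.126); print(k)
O=np.array([.4872,.1703]); d=k[0,:2]-O; print(np.degrees(np.arctan2(d[1],d[0])),np.linalg.norm(d))
go([.4218,.2155,.186],145); go([.4218,.2155,.087],145)
```

```text
[[0.421  0.2177 0.126 ]]
144.3948934686347 0.0813736708899961
go [0.4218, 0.2155, 0.186] 145 t [ 0.1267 -0.0569 -0.0041] w [-0.016 -0.013 -5.729]
go [0.4218, 0.2155, 0.087] 145 t [ 0.1266 -0.0566  0.0949] w [-0.016 -0.013 -5.729]
```

View pics/w7k.png

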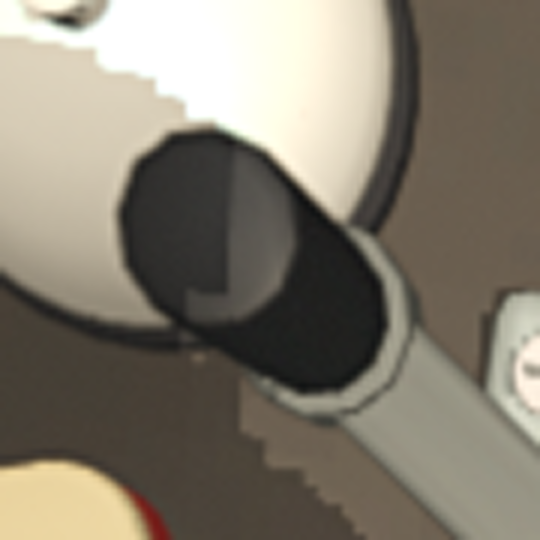

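```bash
python3 -m pendant '[{"grip":0.05,"tx":0.05,"ty":-0.02,"tz":-0.004,"wx":0,"wy":0,"wz":-1},{"grip":0.05,"tx":0.08,"ty":-0.035,"tz":-0.004,"wx":0,"wy":0,"wz":-2},{"grip":0.05,"tx":0.11,"ty":-0.05,"tz":-0.004,"wx":0,"wy":0,"wz":-3},{"grip":0.05,"tx":0.127,"ty":-0.057,"tz":0,"wx":0,"wy":0,"wz":-4},{"grip":0.05,"tx":0.127,"ty":-0.057,"tz":0.01,"wx":0,"wy":0,"wz":-5},{"grip":0.05,"tx":0.127,"ty":-0.057,"tz":0.03,"wx":0,"wy":0,"wz":-5.7},{"grip":0.05,"tx":0.127,"ty":-0.057,"tz":0.035,"wx":0,"wy":0,"wz":-5.7},{"grip":0.05,"tx":0.127,"ty":-0.057,"tz":0.035,"wx":0,"wy":0,"wz":-5.7}]'
python3 - <<'E'
from h import *
st(); c=cap("wrist","w8"); go([.4218,.2158,.087],145)
k=(np.array([[.4218,.2158,.126],[.4218,.2158,.074]])); print(proj(c,k))
E
```

```text
time: 9.25
tcp_pos: [0.4196, 0.2152, 0.1446]
orientation: [-0.004, 0.304, 0.953, -0.002]
ft_force: [0.6, 0.1, 1.1]
opening: 0.05
t 9.25 tcp [0.4196 0.2152 0.1446] yaw 144.64 z [-0.0079 -0.0012 -1.    ] F [0.5854 0.0554 1.1131] T [ 0.0074 -0.1272  0.0152] op 0.0500
go [0.4218, 0.2158, 0.087] 145 t [-0.001   0.0012  0.0588] w [-0.026 -0.031 -0.044]
[[318.2743 278.8337]
 [318.1596 252.4889]]
```

View pics/w8.png

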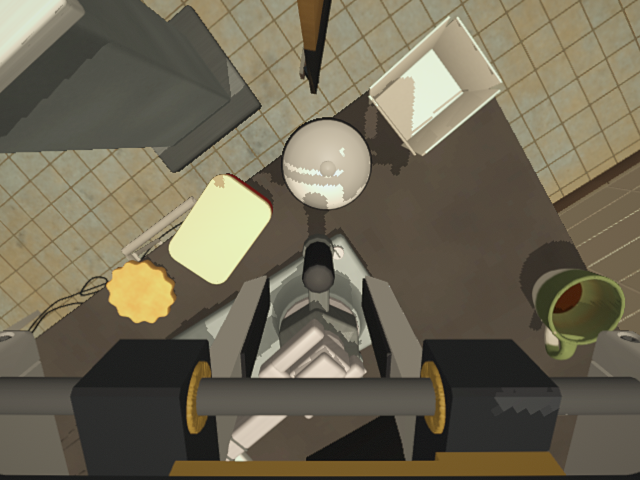

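The knob's top is at (319,281) against a predicted (318,279), centred between the fingers. Descending and gripping it.

```bash
python3 -m pendant '[{"grip":0.05,"tx":-0.0015,"ty":0.001,"tz":0.03,"wx":0,"wy":0,"wz":0},{"grip":0.05,"tx":-0.0015,"ty":0.001,"tz":0.057,"wx":0,"wy":0,"wz":0},{"grip":0.05,"tx":-0.0015,"ty":0.001,"tz":0.057,"wx":0,"wy":0,"wz":0},{"grip":0.03,"tx":-0.0015,"ty":0.001,"tz":0.057,"wx":0,"wy":0,"wz":0},{"grip":0.01,"tx":-0.0015,"ty":0.001,"tz":0.057,"wx":0,"wy":0,"wz":0},{"grip":0.01,"tx":-0.0015,"ty":0.001,"tz":0.057,"wx":0,"wy":0,"wz":0},{"grip":0.01,"tx":-0.0015,"ty":0.001,"tz":0.057,"wx":0,"wy":0,"wz":0},{"grip":0.01,"tx":-0.0015,"ty":0.001,"tz":0.057,"wx":0,"wy":0,"wz":0}]' 30
cat > arc.py <<'E'
from h import *
import sys
O=np.array([.4872,.1703]); s=manip.get_state(); st()
d=s["tcp_pos"][:2]-O; r=np.linalg.norm(d); ph=np.degrees(np.arctan2(d[1],d[0])); print("r %.4f ang %.2f"%(r,ph))
t=np.radians(ph-90); print("tangential push on knob %.2f  radial %.2f"%(-(s["ft_force"][:2]@[np.cos(t),np.sin(t)]), s["ft_force"][:2]@d/r))
Rt=q2R(s["orientation"]); yaw=np.degrees(np.arctan2(Rt[1,0],Rt[0,0])); print("yaw-ang %.2f"%(yaw-ph))
for a in map(float,sys.argv[1:]):
    p=np.radians(ph-a); P=np.r_[O+.08*np.array([np.cos(p),np.sin(p)]),s["tcp_pos"][2]]
    print(a,"->%.1f"%(ph-a),(Rt.T@(P-s["tcp_pos"])).round(4),"wz %.2f"%(a/8+(yaw-ph)/8))
E
python3 arc.py 4 8 12 16 20 24 28 32
```

```text
time: 10.1
tcp_pos: [0.4229, 0.2154, 0.09]
orientation: [-0.002, 0.304, 0.953, -0.001]
ft_force: [-1.7, -1.3, 5.0]
opening: 0.0194
t 10.10 tcp [0.4229 0.2154 0.09  ] yaw 144.65 z [-0.0037 -0.0003 -1.    ] F [-1.6676 -1.3242  5.0104] T [-0.0925  0.0265 -0.0468] op 0.0194
r 0.0785 ang 144.94
tangential push on knob 2.04  radial 0.60
yaw-ang -0.28
4.0 ->140.9 [ 0.0013  0.0056 -0.    ] wz 0.46
8.0 ->136.9 [ 0.0007  0.0111 -0.    ] wz 0.96
12.0 ->132.9 [-0.0002  0.0166 -0.    ] wz 1.46
16.0 ->128.9 [-0.0015  0.0221 -0.0001] wz 1.96
20.0 ->124.9 [-0.0032  0.0274 -0.0001] wz 2.46
24.0 ->120.9 [-0.0053  0.0326 -0.0001] wz 2.96
28.0 ->116.9 [-0.0077  0.0376 -0.0001] wz 3.46
32.0 ->112.9 [-0.0105  0.0424 -0.0001] wz 3.96
```

```bash
python3 -m pendant '[{"grip":0.01,"tx":0,"ty":0.003,"tz":0,"wx":0,"wy":0,"wz":0.25},{"grip":0.01,"tx":0.001,"ty":0.0056,"tz":0,"wx":0,"wy":0,"wz":0.46},{"grip":0.01,"tx":0.001,"ty":0.0084,"tz":0,"wx":0,"wy":0,"wz":0.7},{"grip":0.01,"tx":0.0007,"ty":0.0111,"tz":0,"wx":0,"wy":0,"wz":0.96},{"grip":0.01,"tx":0.0003,"ty":0.0138,"tz":0,"wx":0,"wy":0,"wz":1.2},{"grip":0.01,"tx":-0.0002,"ty":0.0166,"tz":0,"wx":0,"wy":0,"wz":1.46}]'
python3 arc.py 4 8 12 16 20 24 28 32
python3 - <<'E'
from h import *
cap("wrist","w9"); c=cap("scene","s9"); crop(c,220,220,420,350,4,"s9a")
E
```

```text
time: 10.7
tcp_pos: [0.4333, 0.2274, 0.09]
orientation: [-0.001, 0.4, 0.917, -0.002]
ft_force: [1.0, -5.7, -0.6]
opening: 0.0195
t 10.70 tcp [0.4333 0.2274 0.09  ] yaw 132.91 z [-0.0027 -0.0032 -1.    ] F [ 1.0414 -5.6728 -0.5517] T [-0.7665 -0.4441  0.0214] op 0.0195
r 0.0785 ang 133.38
tangential push on knob 3.14  radial -4.84
yaw-ang -0.47
4.0 ->129.4 [ 0.0013  0.0056 -0.    ] wz 0.44
8.0 ->125.4 [ 0.0008  0.0111 -0.    ] wz 0.94
12.0 ->121.4 [-0.0001  0.0166 -0.0001] wz 1.44
16.0 ->117.4 [-0.0014  0.0221 -0.0001] wz 1.94
20.0 ->113.4 [-0.0031  0.0274 -0.0001] wz 2.44
24.0 ->109.4 [-0.0052  0.0326 -0.0001] wz 2.94
28.0 ->105.4 [-0.0076  0.0376 -0.0002] wz 3.44
32.0 ->101.4 [-0.0103  0.0425 -0.0002] wz 3.94
```

View pics/w9.png

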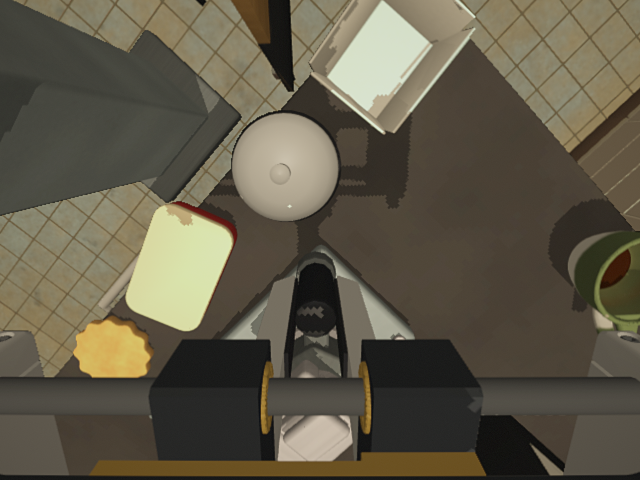

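View pics/s9a.png

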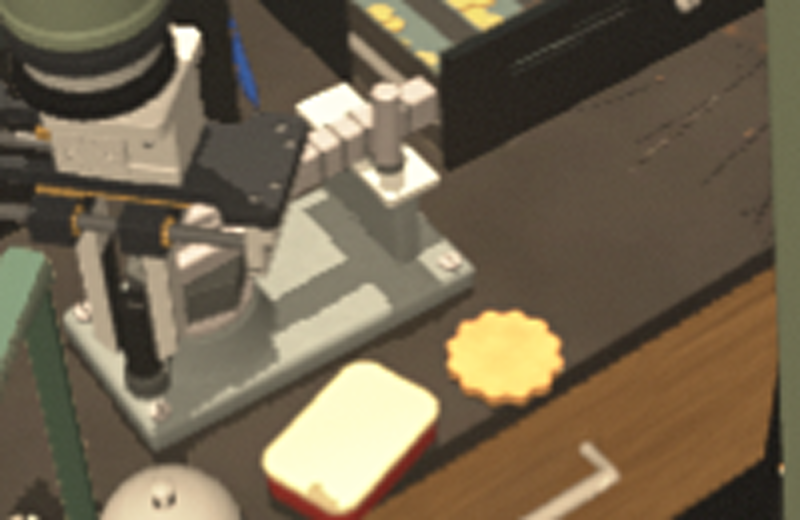

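The lever is following (11.6° so far) at a push of about 3 N. The handle has come round toward the post. I'll keep the radius as measured (78.5 mm) so the grip doesn't fight radially.

```bash
sed -i 's/O+.08\*/O+.0785*/' arc.py; python3 arc.py 3 6 9 12 15 18 | tail -6
```

```text
3.0 ->130.1 [-0.0001  0.0041 -0.    ] wz 0.36
6.0 ->127.1 [-0.0005  0.0082 -0.    ] wz 0.74
9.0 ->124.1 [-0.001   0.0123 -0.    ] wz 1.11
12.0 ->121.1 [-0.0017  0.0163 -0.0001] wz 1.49
15.0 ->118.1 [-0.0027  0.0203 -0.0001] wz 1.86
18.0 ->115.1 [-0.0038  0.0243 -0.0001] wz 2.24
```

```bash
python3 -m pendant '[{"grip":0.01,"tx":0,"ty":0.003,"tz":0,"wx":0,"wy":0,"wz":0.25},{"grip":0.01,"tx":-0.0004,"ty":0.006,"tz":0,"wx":0,"wy":0,"wz":0.55},{"grip":0.01,"tx":-0.0006,"ty":0.009,"tz":0,"wx":0,"wy":0,"wz":0.8},{"grip":0.01,"tx":-0.001,"ty":0.0123,"tz":0,"wx":0,"wy":0,"wz":1.1},{"grip":0.01,"tx":-0.0013,"ty":0.0143,"tz":0,"wx":0,"wy":0,"wz":1.3},{"grip":0.01,"tx":-0.0017,"ty":0.0163,"tz":0,"wx":0,"wy":0,"wz":1.5}]'
python3 arc.py 3 6 9 12 15 18
python3 - <<'E'
from h import *
c=cap("scene","s10"); crop(c,220,220,420,350,4,"s10a")
E
```

```text
time: 11.4
tcp_pos: [0.4453, 0.2366, 0.09]
orientation: [-0.001, 0.493, 0.87, -0.003]
ft_force: [-4.2, -4.6, 2.4]
opening: 0.0196
t 11.40 tcp [0.4453 0.2366 0.09  ] yaw 120.99 z [-0.0051 -0.0048 -1.    ] F [-4.2455 -4.6445  2.4043] T [-0.4668  0.2976  0.2173] op 0.0196
r 0.0784 ang 122.30
tangential push on knob 6.07  radial -1.66
yaw-ang -1.31
3.0 ->119.3 [ 0.0001  0.0041 -0.    ] wz 0.21
6.0 ->116.3 [-0.0001  0.0082 -0.0001] wz 0.59
9.0 ->113.3 [-0.0006  0.0123 -0.0001] wz 0.96
12.0 ->110.3 [-0.0012  0.0164 -0.0001] wz 1.34
15.0 ->107.3 [-0.0021  0.0204 -0.0001] wz 1.71
18.0 ->104.3 [-0.0032  0.0243 -0.0002] wz 2.09
```

View pics/s10a.png

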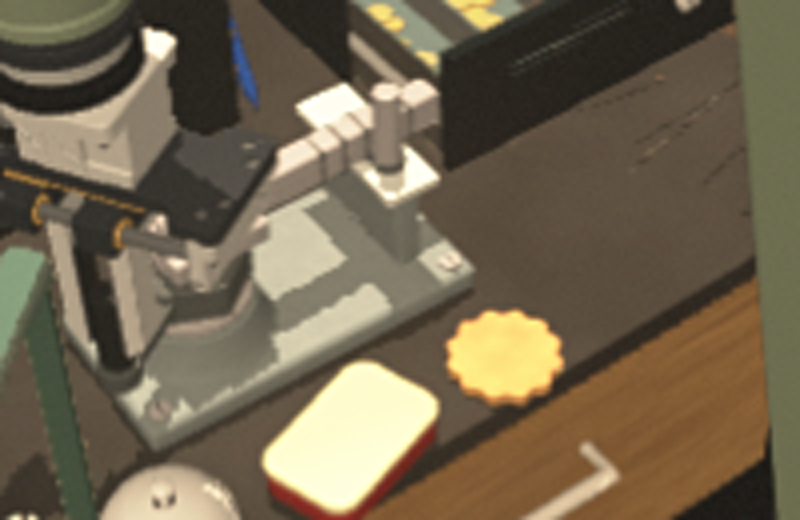

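The handle is now close against the post and the push is rising (6 N). Continuing along the arc.

```bash
python3 -m pendant '[{"grip":0.01,"tx":0,"ty":0.003,"tz":0,"wx":0,"wy":0,"wz":0.2},{"grip":0.01,"tx":0,"ty":0.006,"tz":0,"wx":0,"wy":0,"wz":0.45},{"grip":0.01,"tx":-0.0003,"ty":0.009,"tz":0,"wx":0,"wy":0,"wz":0.7},{"grip":0.01,"tx":-0.0006,"ty":0.0123,"tz":0,"wx":0,"wy":0,"wz":0.96},{"grip":0.01,"tx":-0.0012,"ty":0.0155,"tz":0,"wx":0,"wy":0,"wz":1.3}]'
python3 arc.py 2 4 6 8 10 12 14 16 18
python3 -m pendant '[{"grip":0.01,"tx":0,"ty":0.002,"tz":0,"wx":0,"wy":0,"wz":0.15}]'; python3 arc.py 2 | head -3
```

```text
time: 11.95
tcp_pos: [0.458, 0.2429, 0.0899]
orientation: [-0.002, 0.57, 0.822, -0.005]
ft_force: [-4.7, -3.7, 3.0]
opening: 0.0196
t 11.95 tcp [0.458  0.2429 0.0899] yaw 110.50 z [-0.008  -0.0062 -0.9999] F [-4.7345 -3.7497  3.0393] T [-0.3074  0.2578  0.1981] op 0.0196
r 0.0783 ang 111.93
tangential push on knob 5.79  radial -1.71
yaw-ang -1.42
2.0 ->109.9 [ 0.0002  0.0027 -0.    ] wz 0.07
4.0 ->107.9 [ 0.0002  0.0055 -0.0001] wz 0.32
6.0 ->105.9 [-0.      0.0082 -0.0001] wz 0.57
8.0 ->103.9 [-0.0003  0.0109 -0.0001] wz 0.82
10.0 ->101.9 [-0.0006  0.0137 -0.0001] wz 1.07
12.0 ->99.9 [-0.0011  0.0164 -0.0002] wz 1.32
14.0 ->97.9 [-0.0016  0.019  -0.0002] wz 1.57
16.0 ->95.9 [-0.0023  0.0217 -0.0002] wz 1.82
18.0 ->93.9 [-0.003   0.0243 -0.0002] wz 2.07
time: 12.05
tcp_pos: [0.4588, 0.2432, 0.09]
orientation: [-0.002, 0.578, 0.816, -0.006]
ft_force: [-3.8, -3.1, 2.0]
opening: 0.0196
t 12.05 tcp [0.4588 0.2432 0.09  ] yaw 109.31 z [-0.0102 -0.0072 -0.9999] F [-3.8256 -3.0973  1.9703] T [-0.015  -0.0882  0.3339] op 0.0196
r 0.0783 ang 111.27
tangential push on knob 4.69  radial -1.50
```

```bash
sed -i 's|print(a,"->.*|w=R.from_matrix(Rt.T@down(ph-a)).as_rotvec(degrees=True)/8; print(a,"->%.1f"%(ph-a),(Rt.T@(P-s["tcp_pos"])).round(4),"w",w.round(2))|' arc.py; python3 arc.py 2 4 6 8 10 12 14 16 18
```

```text
t 12.05 tcp [0.4588 0.2432 0.09  ] yaw 109.31 z [-0.0102 -0.0072 -0.9999] F [-3.8256 -3.0973  1.9703] T [-0.015  -0.0882  0.3339] op 0.0196
r 0.0783 ang 111.27
tangential push on knob 4.69  radial -1.50
yaw-ang -1.96
2.0 ->109.3 [ 0.0003  0.0027 -0.    ] w [-0.09  0.02  0.  ]
4.0 ->107.3 [ 0.0002  0.0055 -0.0001] w [-0.09  0.03  0.25]
6.0 ->105.3 [ 0.0001  0.0082 -0.0001] w [-0.08  0.03  0.5 ]
8.0 ->103.3 [-0.0001  0.0109 -0.0001] w [-0.08  0.03  0.75]
10.0 ->101.3 [-0.0005  0.0137 -0.0002] w [-0.08  0.03  1.  ]
12.0 ->99.3 [-0.0009  0.0164 -0.0002] w [-0.08  0.03  1.25]
14.0 ->97.3 [-0.0014  0.0191 -0.0002] w [-0.08  0.03  1.5 ]
16.0 ->95.3 [-0.0021  0.0217 -0.0003] w [-0.08  0.03  1.75]
18.0 ->93.3 [-0.0028  0.0244 -0.0003] w [-0.08  0.04  2.  ]
```

```bash
python3 -m pendant '[{"grip":0.01,"tx":0,"ty":0.003,"tz":0,"wx":-0.05,"wy":0.02,"wz":0.05},{"grip":0.01,"tx":0,"ty":0.006,"tz":0,"wx":-0.08,"wy":0.03,"wz":0.3},{"grip":0.01,"tx":0,"ty":0.009,"tz":0,"wx":-0.08,"wy":0.03,"wz":0.55},{"grip":0.01,"tx":-0.0002,"ty":0.012,"tz":0,"wx":-0.08,"wy":0.03,"wz":0.85},{"grip":0.01,"tx":-0.0006,"ty":0.0145,"tz":0,"wx":-0.08,"wy":0.03,"wz":1.1}]'
python3 arc.py 1 2 3 4 5 6 8 10
```

```text
time: 12.55
tcp_pos: [0.4711, 0.2468, 0.09]
orientation: [-0.001, 0.639, 0.769, -0.002]
ft_force: [-5.5, -3.4, 4.4]
opening: 0.0196
t 12.55 tcp [0.4711 0.2468 0.09  ] yaw 100.49 z [-0.004  -0.0018 -1.    ] F [-5.4618 -3.4459  4.397 ] T [-0.5065  0.6669  0.2182] op 0.0196
r 0.0782 ang 101.89
tangential push on knob 6.05  radial -2.25
yaw-ang -1.40
1.0 ->100.9 [ 0.0003  0.0014 -0.    ] w [-0.03  0.01 -0.05]
2.0 ->99.9 [ 0.0003  0.0027 -0.    ] w [-0.03  0.01  0.07]
3.0 ->98.9 [ 0.0003  0.0041 -0.    ] w [-0.03  0.01  0.2 ]
4.0 ->97.9 [ 0.0002  0.0055 -0.    ] w [-0.03  0.01  0.32]
5.0 ->96.9 [ 0.0002  0.0068 -0.    ] w [-0.03  0.01  0.45]
6.0 ->95.9 [ 0.0001  0.0082 -0.    ] w [-0.03  0.01  0.57]
8.0 ->93.9 [-0.0002  0.0109 -0.    ] w [-0.03  0.01  0.82]
10.0 ->91.9 [-0.0006  0.0136 -0.0001] w [-0.03  0.01  1.07]
```

```bash
python3 -m pendant '[{"grip":0.01,"tx":0,"ty":0.002,"tz":0,"wx":-0.03,"wy":0,"wz":0.05},{"grip":0.01,"tx":0,"ty":0.004,"tz":0,"wx":-0.03,"wy":0,"wz":0.2},{"grip":0.01,"tx":0,"ty":0.006,"tz":0,"wx":-0.03,"wy":0,"wz":0.4}]'
python3 arc.py 1 2 3 4 5 6 8 10
python3 - <<'E'
from h import *
c=cap("scene","s11"); crop(c,220,220,420,350,4,"s11a"); d=cap("side","d11"); crop(d,260,200,380,290,6.5,"d11a")
E
```

```text
time: 12.85
tcp_pos: [0.4751, 0.2475, 0.0899]
orientation: [-0.001, 0.661, 0.751, -0.002]
ft_force: [-4.0, -3.0, 4.9]
opening: 0.0192
t 12.85 tcp [0.4751 0.2475 0.0899] yaw 97.31 z [-0.0038 -0.0023 -1.    ] F [-4.0298 -3.0095  4.9421] T [-0.4275  0.6683  0.242 ] op 0.0192
r 0.0782 ang 98.87
tangential push on knob 4.45  radial -2.35
yaw-ang -1.56
1.0 ->97.9 [ 0.0004  0.0014 -0.    ] w [-0.03  0.01 -0.07]
2.0 ->96.9 [ 0.0004  0.0027 -0.    ] w [-0.03  0.01  0.05]
3.0 ->95.9 [ 0.0004  0.0041 -0.    ] w [-0.03  0.01  0.18]
4.0 ->94.9 [ 0.0003  0.0055 -0.    ] w [-0.03  0.01  0.3 ]
5.0 ->93.9 [ 0.0002  0.0068 -0.    ] w [-0.03  0.01  0.43]
6.0 ->92.9 [ 0.0001  0.0082 -0.    ] w [-0.03  0.01  0.55]
8.0 ->90.9 [-0.0001  0.0109 -0.    ] w [-0.03  0.01  0.8 ]
10.0 ->88.9 [-0.0005  0.0136 -0.0001] w [-0.03  0.01  1.05]
```

View pics/s11a.png

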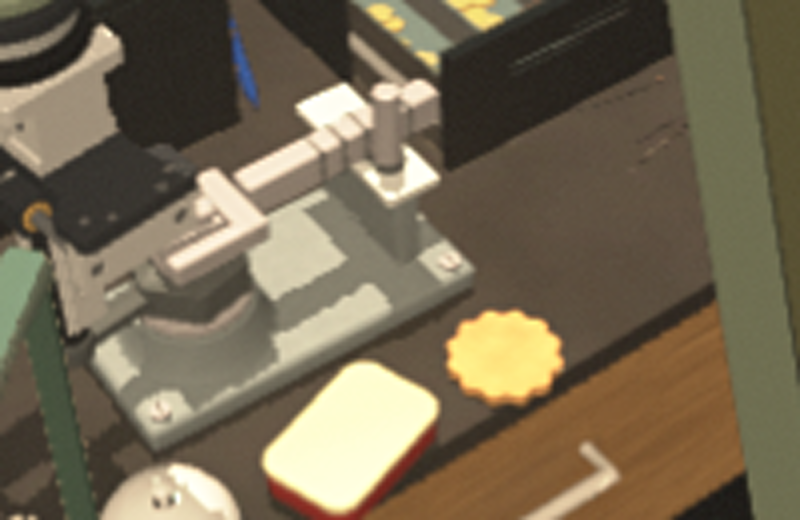

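View pics/d11a.png

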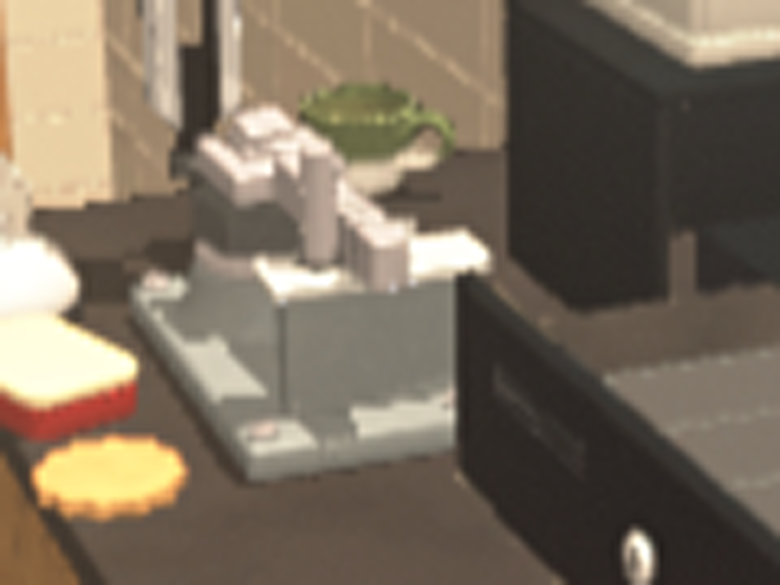

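The handle is bearing on the post in both views. About 5° is left to the expected tight angle, so small steps now, watching the push.

```bash
python3 -m pendant '[{"grip":0.01,"tx":0,"ty":0.002,"tz":0,"wx":-0.03,"wy":0,"wz":0},{"grip":0.01,"tx":0.0003,"ty":0.004,"tz":0,"wx":-0.03,"wy":0,"wz":0.17},{"grip":0.01,"tx":0.0003,"ty":0.0055,"tz":0,"wx":-0.03,"wy":0,"wz":0.3}]'
python3 arc.py 1 2 3 4 5 6
```

```text
time: 13.25
tcp_pos: [0.4787, 0.248, 0.0899]
orientation: [-0.0, 0.676, 0.737, -0.003]
ft_force: [-6.4, -3.6, 5.5]
opening: 0.0194
t 13.25 tcp [0.4787 0.248  0.0899] yaw 94.94 z [-0.0039 -0.0032 -1.    ] F [-6.3984 -3.6373  5.5096] T [-0.4887  0.8148  0.0987] op 0.0194
r 0.0781 ang 96.27
tangential push on knob 6.76  radial -2.92
yaw-ang -1.33
1.0 ->95.3 [ 0.0004  0.0014 -0.    ] w [-0.03  0.02 -0.04]
2.0 ->94.3 [ 0.0004  0.0027 -0.    ] w [-0.03  0.02  0.08]
3.0 ->93.3 [ 0.0004  0.0041 -0.    ] w [-0.03  0.02  0.21]
4.0 ->92.3 [ 0.0003  0.0055 -0.    ] w [-0.03  0.02  0.33]
5.0 ->91.3 [ 0.0002  0.0068 -0.    ] w [-0.03  0.02  0.46]
6.0 ->90.3 [ 0.0001  0.0082 -0.    ] w [-0.03  0.02  0.58]
```

```bash
python3 -m pendant '[{"grip":0.01,"tx":0,"ty":0.002,"tz":0,"wx":-0.03,"wy":0,"wz":0.05},{"grip":0.01,"tx":0,"ty":0.003,"tz":0,"wx":-0.03,"wy":0,"wz":0.15}]'
python3 arc.py 1 2 3 4 5 6
```

```text
time: 13.45
tcp_pos: [0.4798, 0.248, 0.09]
orientation: [-0.0, 0.683, 0.73, -0.002]
ft_force: [-5.3, -2.3, 5.2]
opening: 0.0193
t 13.45 tcp [0.4798 0.248  0.09  ] yaw 93.78 z [-0.0034 -0.0035 -1.    ] F [-5.3274 -2.256   5.2163] T [-0.1973  0.702   0.1635] op 0.0193
r 0.0781 ang 95.41
tangential push on knob 5.52  radial -1.74
yaw-ang -1.63
1.0 ->94.4 [ 0.0005  0.0014 -0.    ] w [-0.03  0.02 -0.08]
2.0 ->93.4 [ 0.0005  0.0027 -0.    ] w [-0.03  0.02  0.05]
3.0 ->92.4 [ 0.0004  0.0041 -0.    ] w [-0.03  0.02  0.17]
4.0 ->91.4 [ 0.0004  0.0055 -0.    ] w [-0.03  0.02  0.3 ]
5.0 ->90.4 [ 0.0003  0.0068 -0.    ] w [-0.03  0.02  0.42]
6.0 ->89.4 [ 0.0002  0.0082 -0.    ] w [-0.03  0.02  0.55]
```

```bash
python3 -m pendant '[{"grip":0.01,"tx":0,"ty":0.002,"tz":0,"wx":-0.03,"wy":0,"wz":0.05},{"grip":0.01,"tx":0.0003,"ty":0.0035,"tz":0,"wx":-0.03,"wy":0,"wz":0.15},{"grip":0.01,"tx":0.0003,"ty":0.0045,"tz":0,"wx":-0.03,"wy":0,"wz":0.2},{"grip":0.01,"tx":0.0003,"ty":0.0045,"tz":0,"wx":-0.03,"wy":0,"wz":0.2}]'
python3 arc.py 1 2 3 4
```

```text
time: 13.85
tcp_pos: [0.4824, 0.2482, 0.09]
orientation: [0.0, 0.693, 0.721, -0.003]
ft_force: [-5.5, -2.8, 4.9]
opening: 0.0194
t 13.85 tcp [0.4824 0.2482 0.09  ] yaw 92.23 z [-0.0035 -0.0043 -1.    ] F [-5.478 -2.814  4.942] T [-0.3371  0.7489  0.1253] op 0.0194
r 0.0780 ang 93.54
tangential push on knob 5.64  radial -2.47
yaw-ang -1.31
1.0 ->92.5 [ 0.0005  0.0014 -0.    ] w [-0.03  0.03 -0.04]
2.0 ->91.5 [ 0.0005  0.0027 -0.    ] w [-0.03  0.03  0.09]
3.0 ->90.5 [ 0.0005  0.0041 -0.    ] w [-0.03  0.03  0.21]
4.0 ->89.5 [ 0.0004  0.0055 -0.    ] w [-0.03  0.03  0.34]
```

```bash
python3 -m pendant '[{"grip":0.01,"tx":0.0003,"ty":0.002,"tz":0,"wx":-0.03,"wy":0.02,"wz":0.05},{"grip":0.01,"tx":0.0004,"ty":0.004,"tz":0,"wx":-0.03,"wy":0.02,"wz":0.15},{"grip":0.01,"tx":0.0004,"ty":0.005,"tz":0,"wx":-0.03,"wy":0.02,"wz":0.2}]'
python3 arc.py 1 2 3 4
```

```text
time: 14.15
tcp_pos: [0.4849, 0.2483, 0.0899]
orientation: [-0.001, 0.703, 0.711, -0.003]
ft_force: [-7.6, -2.3, 5.9]
opening: 0.0195
t 14.15 tcp [0.4849 0.2483 0.0899] yaw 90.65 z [-0.0047 -0.0026 -1.    ] F [-7.5746 -2.2522  5.8844] T [-0.3728  1.0063  0.0689] op 0.0195
r 0.0781 ang 91.69
tangential push on knob 7.64  radial -2.03
yaw-ang -1.03
1.0 ->90.7 [ 0.0004  0.0014 -0.    ] w [-0.03  0.02 -0.  ]
2.0 ->89.7 [ 0.0004  0.0027 -0.    ] w [-0.03  0.02  0.12]
3.0 ->88.7 [ 0.0004  0.0041 -0.    ] w [-0.03  0.02  0.25]
4.0 ->87.7 [ 0.0003  0.0055 -0.    ] w [-0.03  0.02  0.37]
```

```bash
python3 -m pendant '[{"grip":0.01,"tx":0.0003,"ty":0.002,"tz":0,"wx":-0.03,"wy":0.02,"wz":0.05},{"grip":0.01,"tx":0.0004,"ty":0.004,"tz":0,"wx":-0.03,"wy":0.02,"wz":0.15}]'
python3 arc.py 1 2 3 4
```

```text
time: 14.35
tcp_pos: [0.4857, 0.2484, 0.0899]
orientation: [-0.002, 0.71, 0.704, -0.003]
ft_force: [-11.5, -3.2, 10.0]
opening: 0.0195
t 14.35 tcp [0.4857 0.2484 0.0899] yaw 89.50 z [-0.0073 -0.0011 -1.    ] F [-11.5262  -3.207   10.0232] T [-0.3654  1.4412  0.1738] op 0.0195
r 0.0781 ang 91.08
tangential push on knob 11.58  radial -2.99
yaw-ang -1.58
1.0 ->90.1 [ 0.0004  0.0014 -0.    ] w [-0.05  0.01 -0.07]
2.0 ->89.1 [ 0.0004  0.0027 -0.    ] w [-0.05  0.01  0.05]
3.0 ->88.1 [ 0.0004  0.0041 -0.    ] w [-0.05  0.01  0.18]
4.0 ->87.1 [ 0.0004  0.0055 -0.    ] w [-0.05  0.01  0.3 ]
```

The push is climbing sharply (11.6 N) with only 0.6° of movement, so the nut is reaching its stop. One more measured push.

```bash
python3 -m pendant '[{"grip":0.01,"tx":0.0003,"ty":0.0025,"tz":0,"wx":-0.05,"wy":0.01,"wz":0},{"grip":0.01,"tx":0.0004,"ty":0.005,"tz":0,"wx":-0.05,"wy":0.01,"wz":0.05},{"grip":0.01,"tx":0.0004,"ty":0.005,"tz":0,"wx":-0.05,"wy":0.01,"wz":0.05}]'
python3 arc.py 1 2
```

```text
time: 14.65
tcp_pos: [0.4862, 0.2484, 0.0899]
orientation: [-0.003, 0.712, 0.702, -0.004]
ft_force: [-12.4, -3.2, 10.5]
opening: 0.0195
t 14.65 tcp [0.4862 0.2484 0.0899] yaw 89.17 z [-0.01   -0.0013 -0.9999] F [-12.439   -3.1538  10.4793] T [-0.3977  1.6539  0.2023] op 0.0195
r 0.0781 ang 90.73
tangential push on knob 12.48  radial -2.99
yaw-ang -1.56
1.0 ->89.7 [ 0.0005  0.0014 -0.    ] w [-0.07  0.01 -0.07]
2.0 ->88.7 [ 0.0005  0.0027 -0.    ] w [-0.07  0.01  0.06]
```

```bash
python3 -m pendant '[{"grip":0.01,"tx":0.0003,"ty":0.003,"tz":0,"wx":-0.07,"wy":0.01,"wz":0},{"grip":0.01,"tx":0.0004,"ty":0.006,"tz":0,"wx":-0.07,"wy":0.01,"wz":0.05},{"grip":0.01,"tx":0.0004,"ty":0.0075,"tz":0,"wx":-0.07,"wy":0.01,"wz":0.05},{"grip":0.01,"tx":0.0004,"ty":0.0075,"tz":0,"wx":-0.07,"wy":0.01,"wz":0.05}]'
python3 arc.py 1 2
```

```text
time: 15.05
tcp_pos: [0.4866, 0.2483, 0.0898]
orientation: [-0.005, 0.714, 0.7, -0.006]
ft_force: [-18.8, -3.3, 15.9]
opening: 0.0199
t 15.05 tcp [0.4866 0.2483 0.0898] yaw 88.86 z [-0.0154 -0.0023 -0.9999] F [-18.8234  -3.3083  15.8988] T [-0.4637  2.6511  0.0861] op 0.0199
r 0.0780 ang 90.41
tangential push on knob 18.85  radial -3.17
yaw-ang -1.55
1.0 ->89.4 [ 0.0005  0.0014 -0.    ] w [-0.11  0.02 -0.07]
2.0 ->88.4 [ 0.0005  0.0027 -0.    ] w [-0.11  0.02  0.06]
```

Push is 18.9 N with almost no further motion, so the nut is on its stop. The stated tight range is 16 to 25 N, so I'll make one slightly firmer push into the upper part of it and then release.

```bash
python3 -m pendant '[{"grip":0.01,"tx":0.0003,"ty":0.004,"tz":0,"wx":-0.08,"wy":0.01,"wz":0},{"grip":0.01,"tx":0.0004,"ty":0.008,"tz":0,"wx":-0.08,"wy":0.01,"wz":0},{"grip":0.01,"tx":0.0004,"ty":0.0095,"tz":0,"wx":-0.08,"wy":0.01,"wz":0},{"grip":0.01,"tx":0.0004,"ty":0.0095,"tz":0,"wx":-0.08,"wy":0.01,"wz":0},{"grip":0.01,"tx":0.0004,"ty":0.0095,"tz":0,"wx":-0.08,"wy":0.01,"wz":0}]'
python3 arc.py 1
python3 - <<'E'
from h import *
c=cap("scene","s12"); crop(c,220,220,420,350,4,"s12a"); d=cap("side","d12"); crop(d,260,200,380,290,6.5,"d12a")
E
```

```text
time: 15.55
tcp_pos: [0.4869, 0.2483, 0.0896]
orientation: [-0.007, 0.713, 0.701, -0.01]
ft_force: [-23.8, -3.0, 20.1]
opening: 0.0196
t 15.55 tcp [0.4869 0.2483 0.0896] yaw 88.95 z [-0.0236 -0.0035 -0.9997] F [-23.7722  -2.9815  20.099 ] T [-0.4541  3.5543  0.1356] op 0.0196
r 0.0780 ang 90.20
tangential push on knob 23.78  radial -2.90
yaw-ang -1.24
1.0 ->89.2 [ 0.0006  0.0014 -0.    ] w [-0.17  0.03 -0.03]
```

View pics/s12a.png

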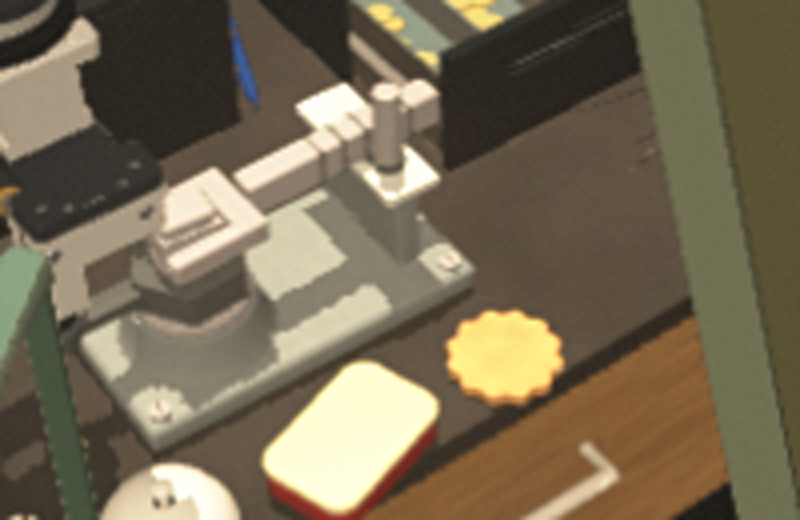

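View pics/d12a.png

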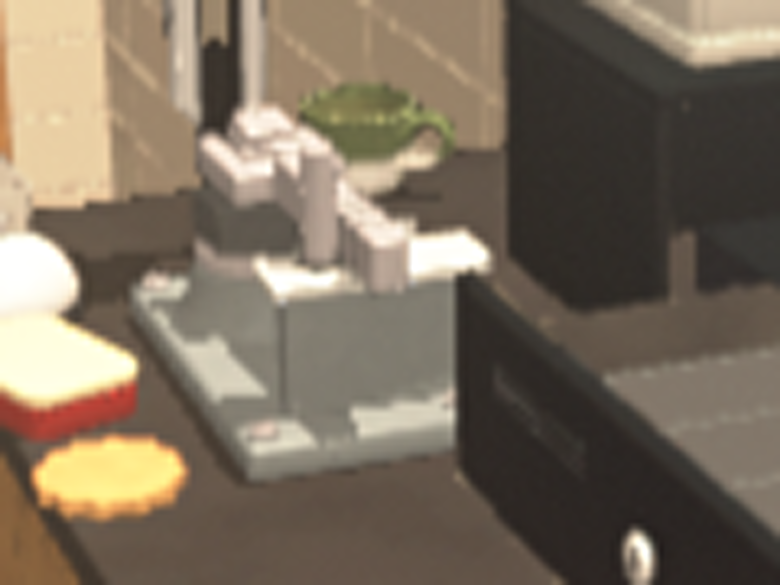

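Tight at a push of 23.8 N. Relaxing the push with the target at the measured pose, then opening and lifting away.

```bash
python3 -m pendant '[{"grip":0.01,"tx":0,"ty":0.002,"tz":0,"wx":0,"wy":0,"wz":0},{"grip":0.01,"tx":0,"ty":0.0005,"tz":0,"wx":0,"wy":0,"wz":0},{"grip":0.05,"tx":0,"ty":0,"tz":0,"wx":0,"wy":0,"wz":0},{"grip":0.05,"tx":0,"ty":0,"tz":0,"wx":0,"wy":0,"wz":0},{"grip":0.05,"tx":0,"ty":0,"tz":0,"wx":-0.17,"wy":0.03,"wz":0},{"grip":0.05,"tx":0,"ty":0,"tz":-0.02,"wx":-0.17,"wy":0.03,"wz":0},{"grip":0.05,"tx":0,"ty":0,"tz":-0.05,"wx":-0.17,"wy":0.03,"wz":0},{"grip":0.05,"tx":0,"ty":0,"tz":-0.09,"wx":-0.17,"wy":0.03,"wz":0},{"grip":0.05,"tx":0,"ty":0,"tz":-0.1,"wx":-0.17,"wy":0.03,"wz":0}]'
python3 - <<'E'
from h import *
st(); go([.4972,.0995,.19],97); go([.4972,.0995,.19],93)
E
```

```text
time: 16.55
tcp_pos: [0.4925, 0.2498, 0.1946]
orientation: [0.002, 0.713, 0.701, 0.005]
ft_force: [0.6, 0.4, 0.2]
opening: 0.0497
t 16.55 tcp [0.4925 0.2498 0.1946] yaw 88.96 z [ 0.01    0.0036 -0.9999] F [0.6057 0.3872 0.1807] T [-0.0262 -0.1122 -0.0107] op 0.0497
go [0.4972, 0.0995, 0.19] 97 t [-0.1502  0.0074  0.0041] w [ 0.073 -0.022 -1.005]
go [0.4972, 0.0995, 0.19] 93 t [-0.1502  0.0074  0.0041] w [ 0.072 -0.025 -0.505]
```

```bash
python3 -m pendant '[{"grip":0.05,"tx":-0.05,"ty":-0.001,"tz":0.003,"wx":0.07,"wy":-0.02,"wz":-0.25},{"grip":0.05,"tx":-0.1,"ty":-0.001,"tz":0.003,"wx":0.07,"wy":-0.02,"wz":-0.25},{"grip":0.05,"tx":-0.15,"ty":-0.001,"tz":0.003,"wx":0.07,"wy":-0.02,"wz":-0.25},{"grip":0.05,"tx":-0.15,"ty":-0.001,"tz":0.003,"wx":0.07,"wy":-0.02,"wz":-0.25},{"grip":0.05,"tx":-0.15,"ty":-0.001,"tz":0.003,"wx":0.07,"wy":-0.02,"wz":-0.25}]'
python3 - <<'E'
from h import *
st(); c=cap("wrist","w13"); crop(c,200,80,440,260,3.3,"w13a")
E
```

```text
time: 17.05
tcp_pos: [0.4886, 0.099, 0.1903]
orientation: [-0.001, 0.702, 0.712, 0.0]
ft_force: [0.1, 0.5, -1.0]
opening: 0.0498
t 17.05 tcp [0.4886 0.099  0.1903] yaw 90.79 z [-0.0002  0.0015 -1.    ] F [ 0.1413  0.4608 -0.9908] T [-0.0356 -0.0406 -0.0016] op 0.0498
```

View pics/w13.png

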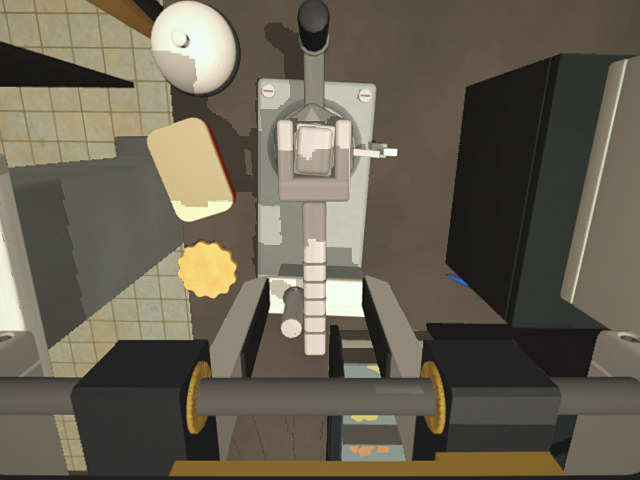

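View pics/w13a.png

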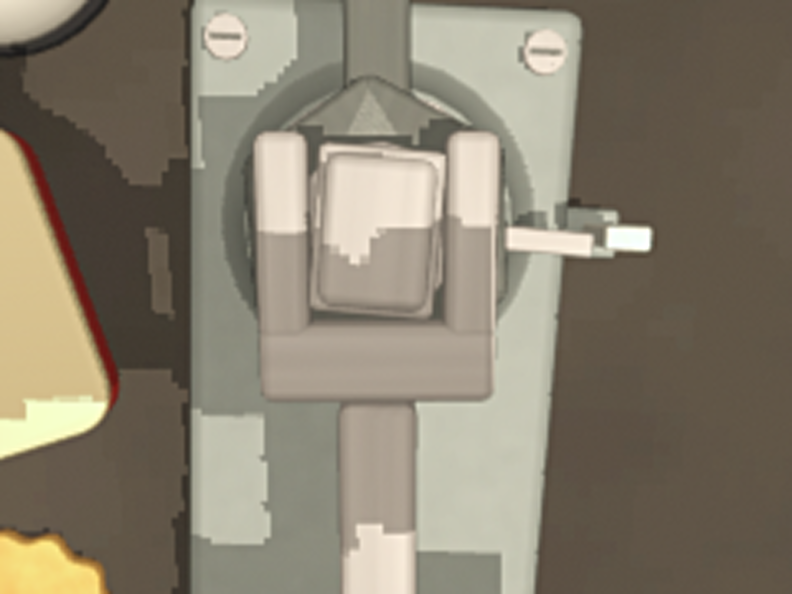

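The pointer (592,244 in the crop) now faces the lug (628,238) and the lever points straight away at (313,20). Checking these angles numerically.

Run:
```python
from h import *
c=load("w13")
B=lambda l:[(200+(x+.5)/3.3-.5,80+(y+.5)/3.3-.5) for x,y in l]
def ang(d): return np.degrees(np.arctan2(d[1],d[0]))
t=onplane(c,B([(321,145),(444,155),(432,317),(311,305)]),.104); print("shoulder",t.mean(0),[(np.linalg.norm(t[(i+1)%4]-t[i]).round(4),ang(t[(i+1)%4]-t[i]).round(1)) for i in range(4)])
O=t.mean(0)[:2]
p=onplane(c,B([(506,238),(592,244)]),.08); print("ptr",p,ang(p[1]-p[0]))
g=onplane(c,B([(628,239)]),.08); print("lug",g,ang(g[0,:2]-O),np.linalg.norm(g[0,:2]-O),"ptr tip ang",ang(p[1,:2]-O))
k=onplane(c,[(313,20)],.126); print("knob",k,ang(k[0,:2]-O),np.linalg.norm(k[0,:2]-O))
pl=onplane(c,B([(193,0),(580,14),(192,590),(541,590)]),.018); print("plate",pl,ang(pl[1]-pl[0]),ang(pl[0]-pl[2])-90,ang(pl[1]-pl[3])-90)
h=onplane(c,[(315,202),(315,354)],.108); print("handle",h,ang(h[1]-h[0]),np.linalg.norm(h[1]-h[0]))
j=onplane(c,B([(254,135),(500,135),(493,400),(262,400)]),.1); print("jaw",j,ang(j[1]-j[0]),ang(j[2]-j[3]))
le=onplane(c,[(270,277),(366,281)],.084); print("ledge",le,ang(le[1]-le[0]))
```

```text
shoulder [0.4876 0.1705 0.104 ] [(np.float64(0.0265), np.float64(-3.6)), (np.float64(0.0346), np.float64(-92.8)), (np.float64(0.0271), np.float64(175.2)), (np.float64(0.034), np.float64(86.3))]
ptr [[0.5183 0.1689 0.08  ]
 [0.539  0.1678 0.08  ]] -3.013339436440427
lug [[0.5475 0.1691 0.08  ]] -1.3926027224044029 0.05993405944966811 ptr tip ang -3.0637476983864977
knob [[0.4861 0.2476 0.126 ]] 91.06994412884218 0.07711251135793597
plate [[0.4356 0.2294 0.018 ]
 [0.5425 0.2273 0.018 ]
 [0.4303 0.0577 0.018 ]
 [0.5403 0.0594 0.018 ]] -1.1003920637729623 -1.7667851463326798 -0.7623391283835019
handle [[0.4889 0.1333 0.108 ]
 [0.4907 0.0046 0.108 ]] -89.19430482354932 0.12867124632157265
jaw [[0.4605 0.1905 0.1   ]
 [0.514  0.1913 0.1   ]
 [0.5148 0.1332 0.1   ]
 [0.4615 0.1324 0.1   ]] 0.8213297456158103 0.836092487341733
ledge [[0.4512 0.0637 0.084 ]
 [0.5338 0.0612 0.084 ]] -1.7085691979862725
```

Geometry is consistent: handle at -89.2° on the post, spindle within about 2° of the lug (the spanner's play), lever at about 92.5° mill. Now regripping the handle.

```bash
python3 -m pendant '[{"grip":0.05,"tx":0,"ty":0.0008,"tz":0.04,"wx":0,"wy":0,"wz":0},{"grip":0.05,"tx":0,"ty":0.0008,"tz":0.08,"wx":0,"wy":0,"wz":0},{"grip":0.05,"tx":0,"ty":0.0008,"tz":0.098,"wx":0,"wy":0,"wz":0},{"grip":0.05,"tx":0,"ty":0.0008,"tz":0.098,"wx":0,"wy":0,"wz":0},{"grip":0.03,"tx":0,"ty":0.0008,"tz":0.098,"wx":0,"wy":0,"wz":0},{"grip":0.01,"tx":0,"ty":0.0008,"tz":0.098,"wx":0,"wy":0,"wz":0},{"grip":0.01,"tx":0,"ty":0.0008,"tz":0.098,"wx":0,"wy":0,"wz":0},{"grip":0.01,"tx":0,"ty":0.0008,"tz":0.098,"wx":0,"wy":0,"wz":0},{"grip":0.01,"tx":0,"ty":0.0008,"tz":0.098,"wx":0,"wy":0,"wz":0}]' 35
python3 - <<'E'
from h import *
st(); c=cap("wrist","w14"); crop(c,240,80,400,260,3.3,"w14a")
E
```

```text
time: 18.0
tcp_pos: [0.4883, 0.1002, 0.0933]
orientation: [-0.001, 0.701, 0.713, -0.0]
ft_force: [-4.8, 0.3, 5.7]
opening: 0.0179
t 18.00 tcp [0.4883 0.1002 0.0933] yaw 90.93 z [-0.0025  0.0015 -1.    ] F [-4.7769  0.296   5.6695] T [0.0281 0.7929 0.134 ] op 0.0179
```

View pics/w14a.png

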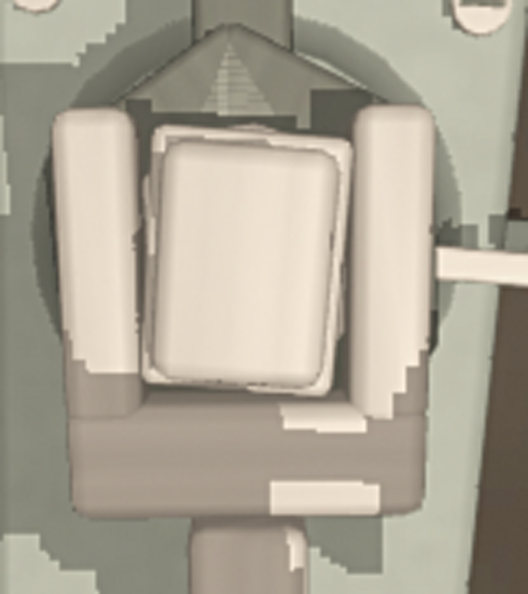

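```bash
python3 -m pendant '[{"grip":0.01,"tx":0,"ty":0.0015,"tz":0,"wx":0,"wy":0,"wz":-0.2},{"grip":0.01,"tx":0,"ty":0.002,"tz":0,"wx":0,"wy":0,"wz":-0.25},{"grip":0.01,"tx":0,"ty":0.002,"tz":0,"wx":0,"wy":0,"wz":-0.25}]'
python3 - <<'E'
from h import *
st(); c=cap("wrist","w15"); crop(c,240,80,400,260,3.3,"w15a")
E
```

```text
time: 18.35
tcp_pos: [0.4901, 0.1003, 0.0933]
orientation: [-0.002, 0.689, 0.725, -0.0]
ft_force: [-2.5, 0.8, 0.9]
opening: 0.0181
t 18.35 tcp [0.4901 0.1003 0.0933] yaw 92.92 z [-0.0031  0.0018 -1.    ] F [-2.4879  0.7662  0.8549] T [-0.0136  0.3591 -0.0512] op 0.0181
```

View pics/w15a.png

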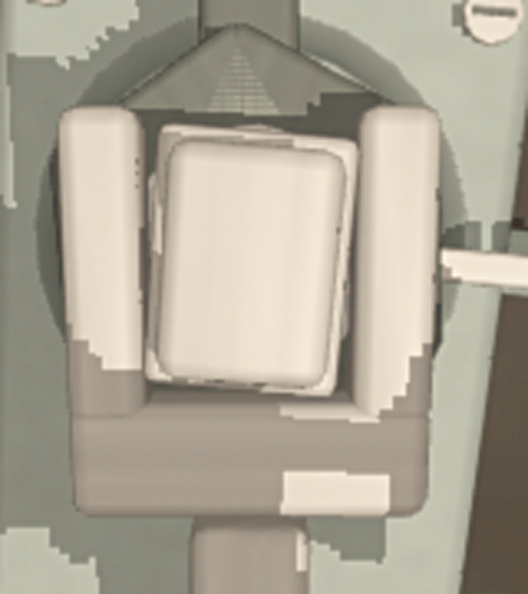

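Run:
```python
from h import *
for n in ("w14","w15"):
    crop(load(n),330,110,450,200,6.5,n+"p")
```

```text
(no output)
```

View pics/w14p.png

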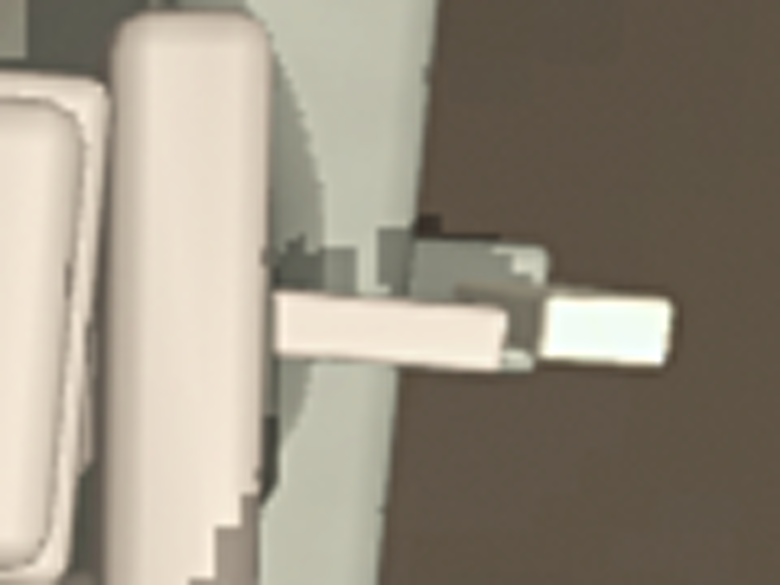

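View pics/w15p.png

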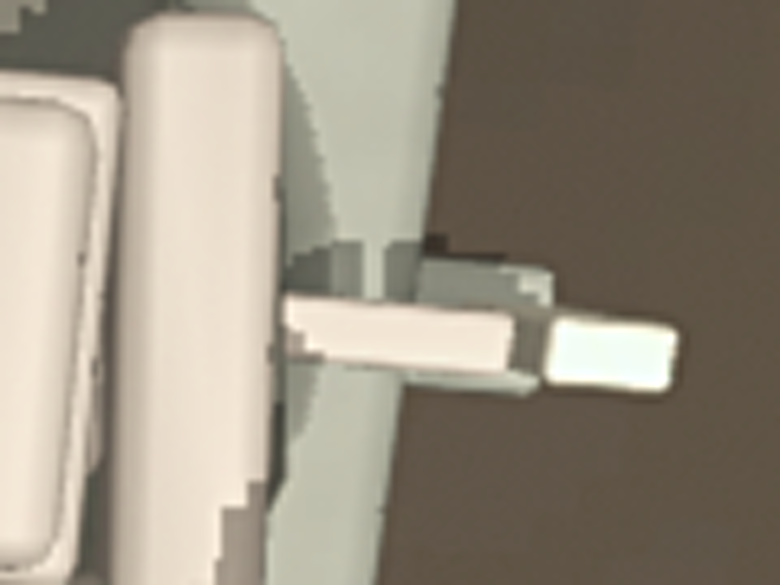

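Run:
```python
from h import *
def ang(d): return np.degrees(np.arctan2(d[1],d[0]))
O=np.array([.4875,.1704])
for n,pp,ll,sh in (("w14",[(275,325),(503,337)],(605,328),[(152,126),(353,142),(330,396),(142,383)]),("w15",[(287,325),(512,343)],(612,353),[(160,125),(357,143),(333,396),(146,382)])):
    c=load(n)
    B=lambda l:[(330+(x+.5)/6.5-.5,110+(y+.5)/6.5-.5) for x,y in l]
    A=lambda l:[(240+(x+.5)/3.3-.5,80+(y+.5)/3.3-.5) for x,y in l]
    p=onplane(c,B(pp),.08); g=onplane(c,B([ll]),.08)[0]
    t=onplane(c,A(sh),.104)
    print(n,"ptr dir %.2f tip ang %.2f lug ang %.2f"%(ang(p[1]-p[0]),ang(p[1,:2]-O),ang(g[:2]-O)), g, "tang",t.mean(0),[ang(t[(i+1)%4]-t[i]).round(1) for i in range(4)])
```

```text
w14 ptr dir -1.92 tip ang -1.74 lug ang -0.63 [0.545  0.1698 0.08  ] tang [0.4876 0.1701 0.104 ] [np.float64(-3.4), np.float64(-93.1), np.float64(177.0), np.float64(87.3)]
w15 ptr dir -1.44 tip ang -0.28 lug ang -0.60 [0.5451 0.1698 0.08  ] tang [0.4876 0.1701 0.104 ] [np.float64(-2.0), np.float64(-91.3), np.float64(178.7), np.float64(88.5)]
```

The spindle came back about 1.5° with the spanner and now stands at the lug (pointer -0.3 to -1.4°, mill yaw about -1.4°). I'll lift straight up with no more turning.

```bash
python3 -m pendant '[{"grip":0.01,"tx":0,"ty":0,"tz":-0.003,"wx":0,"wy":0,"wz":0},{"grip":0.01,"tx":0,"ty":0,"tz":-0.008,"wx":0,"wy":0,"wz":0},{"grip":0.01,"tx":0,"ty":0,"tz":-0.014,"wx":0,"wy":0,"wz":0}]'
python3 - <<'E'
from h import *
st(); c=cap("wrist","w16"); crop(c,240,80,440,230,4,"w16a")
E
```

```text
time: 18.7
tcp_pos: [0.4899, 0.1, 0.107]
orientation: [-0.002, 0.689, 0.725, -0.001]
ft_force: [0.8, 0.1, -4.3]
opening: 0.0179
t 18.70 tcp [0.4899 0.1    0.107 ] yaw 92.91 z [-0.0037  0.0012 -1.    ] F [ 0.758   0.0779 -4.3022] T [-0.3117 -0.1767 -0.1259] op 0.0179
```

View pics/w16a.png

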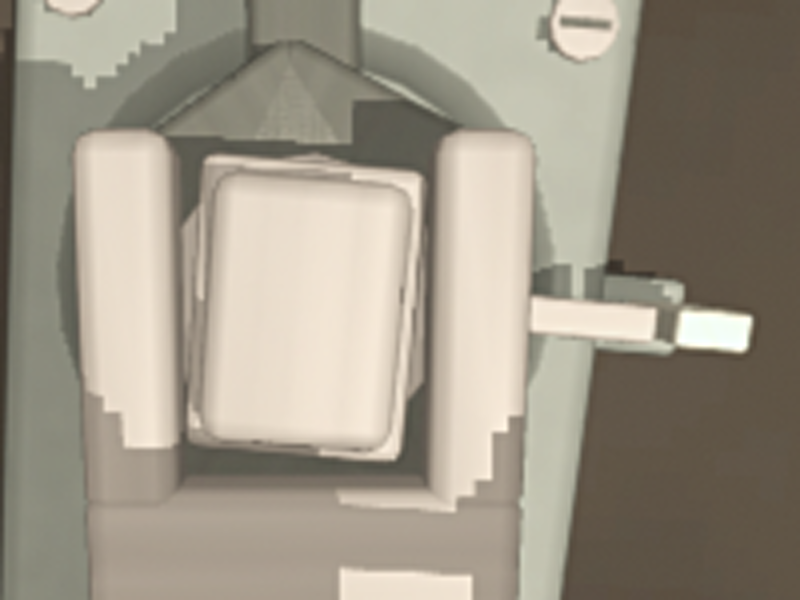

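Free of the flats, and the pointer is still in line with the lug. Lifting clear of the post and carrying the spanner back to its original clear spot.

```bash
python3 -m pendant '[{"grip":0.01,"tx":0,"ty":0,"tz":-0.02,"wx":0,"wy":0,"wz":0},{"grip":0.01,"tx":0,"ty":0,"tz":-0.04,"wx":0,"wy":0,"wz":0},{"grip":0.01,"tx":0,"ty":0,"tz":-0.08,"wx":0,"wy":0,"wz":0},{"grip":0.01,"tx":0,"ty":0,"tz":-0.08,"wx":0,"wy":0,"wz":0}]'
python3 - <<'E'
from h import *
st(); go([.414,-.137,.17],98); go([.414,-.137,.0075],98)
E
```

```text
time: 19.15
tcp_pos: [0.4957, 0.1002, 0.1951]
orientation: [0.003, 0.689, 0.725, 0.005]
ft_force: [-0.0, 0.6, -2.2]
opening: 0.0178
t 19.15 tcp [0.4957 0.1002 0.1951] yaw 92.96 z [ 0.0113  0.0018 -0.9999] F [-0.0293  0.5607 -2.1972] T [ 0.0149 -0.1447 -0.0112] op 0.0178
go [0.414, -0.137, 0.17] 98 t [-0.2327 -0.0941  0.0237] w [ 0.082 -0.005 -0.631]
go [0.414, -0.137, 0.0075] 98 t [-0.2329 -0.096   0.1862] w [ 0.082 -0.005 -0.631]
```

```bash
python3 -m pendant '[{"grip":0.01,"tx":-0.04,"ty":-0.016,"tz":0.002,"wx":0.05,"wy":0,"wz":-0.1},{"grip":0.01,"tx":-0.08,"ty":-0.032,"tz":0.005,"wx":0.08,"wy":0,"wz":-0.2},{"grip":0.01,"tx":-0.12,"ty":-0.048,"tz":0.01,"wx":0.08,"wy":0,"wz":-0.3},{"grip":0.01,"tx":-0.16,"ty":-0.064,"tz":0.01,"wx":0.08,"wy":0,"wz":-0.4},{"grip":0.01,"tx":-0.2,"ty":-0.08,"tz":0.02,"wx":0.08,"wy":0,"wz":-0.5},{"grip":0.01,"tx":-0.233,"ty":-0.095,"tz":0.04,"wx":0.08,"wy":0,"wz":-0.63},{"grip":0.01,"tx":-0.233,"ty":-0.095,"tz":0.08,"wx":0.08,"wy":0,"wz":-0.63},{"grip":0.01,"tx":-0.233,"ty":-0.096,"tz":0.12,"wx":0.08,"wy":0,"wz":-0.63},{"grip":0.01,"tx":-0.233,"ty":-0.096,"tz":0.15,"wx":0.08,"wy":0,"wz":-0.63},{"grip":0.01,"tx":-0.233,"ty":-0.096,"tz":0.165,"wx":0.08,"wy":0,"wz":-0.63},{"grip":0.01,"tx":-0.233,"ty":-0.096,"tz":0.165,"wx":0.08,"wy":0,"wz":-0.63}]'
python3 - <<'E'
from h import *
st(); cap("wrist","w17"); d=cap("side","d17"); crop(d,240,200,400,320,5,"d17a"); go([.414,-.137,.0075],98)
E
```

```text
time: 20.25
tcp_pos: [0.4112, -0.1359, 0.0261]
orientation: [-0.003, 0.656, 0.755, -0.0]
ft_force: [-0.0, -0.1, -1.9]
opening: 0.0177
t 20.25 tcp [ 0.4112 -0.1359  0.0261] yaw 97.98 z [-0.0053  0.0038 -1.    ] F [-0.0101 -0.1341 -1.8955] T [-0.0455 -0.0798  0.0158] op 0.0177
go [0.414, -0.137, 0.0075] 98 t [0.0003 0.0001 0.0214] w [ 0.002 -0.004  0.   ]
```

View pics/d17a.png

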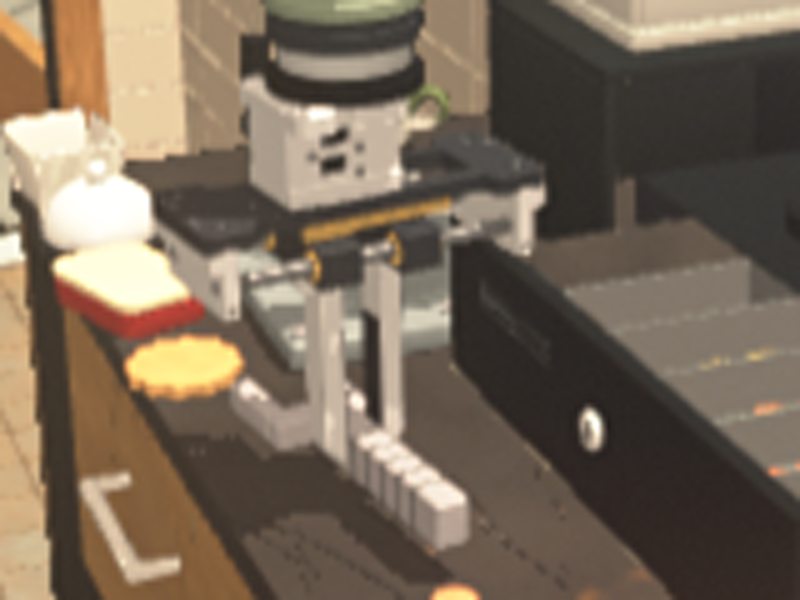

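View pics/w17.png

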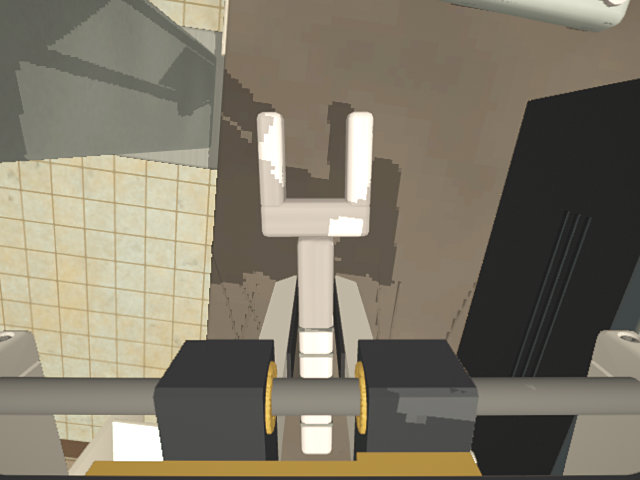

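The spanner is held level over the clear strip of counter. The stamp's knob (side crop (455,592)) stays beyond the handle's end, as before. Lowering the last 2 cm.

```bash
python3 -m pendant '[{"grip":0.01,"tx":0,"ty":0,"tz":0.008,"wx":0,"wy":0,"wz":0},{"grip":0.01,"tx":0,"ty":0,"tz":0.014,"wx":0,"wy":0,"wz":0},{"grip":0.01,"tx":0,"ty":0,"tz":0.018,"wx":0,"wy":0,"wz":0},{"grip":0.01,"tx":0,"ty":0,"tz":0.02,"wx":0,"wy":0,"wz":0},{"grip":0.01,"tx":0,"ty":0,"tz":0.02,"wx":0,"wy":0,"wz":0}]'
```

```text
time: 20.85
tcp_pos: [0.414, -0.1372, 0.0093]
orientation: [-0.0, 0.656, 0.755, 0.0]
ft_force: [-1.8, 1.0, 2.7]
opening: 0.0176
```

```bash
python3 -m pendant '[{"grip":0.01,"tx":0,"ty":0,"tz":0,"wx":0,"wy":0,"wz":0},{"grip":0.045,"tx":0,"ty":0,"tz":0,"wx":0,"wy":0,"wz":0},{"grip":0.045,"tx":0,"ty":0,"tz":0,"wx":0,"wy":0,"wz":0},{"grip":0.045,"tx":0,"ty":0,"tz":-0.01,"wx":0,"wy":0,"wz":0},{"grip":0.045,"tx":0,"ty":0,"tz":-0.04,"wx":0,"wy":0,"wz":0},{"grip":0.045,"tx":0,"ty":0,"tz":-0.09,"wx":0,"wy":0,"wz":0},{"grip":0.045,"tx":0,"ty":0,"tz":-0.14,"wx":0,"wy":0,"wz":0},{"grip":0.045,"tx":0,"ty":0,"tz":-0.19,"wx":0,"wy":0,"wz":0},{"grip":0.045,"tx":0.06,"ty":0.02,"tz":-0.22,"wx":0,"wy":0,"wz":0},{"grip":0.045,"tx":0.13,"ty":0.03,"tz":-0.24,"wx":0,"wy":0,"wz":0},{"grip":0.045,"tx":0.13,"ty":0.03,"tz":-0.24,"wx":0,"wy":0,"wz":0},{"grip":0.045,"tx":0.13,"ty":0.03,"tz":-0.24,"wx":0,"wy":0,"wz":0}]'
python3 - <<'E'
from h import *
st(); c=cap("wrist","w18"); crop(c,260,0,420,160,4.5,"w18a"); cap("scene","s18"); cap("side","d18")
E
```

```text
time: 22.05
tcp_pos: [0.4268, -0.0009, 0.2527]
orientation: [0.002, 0.654, 0.757, 0.002]
ft_force: [0.7, -0.3, -0.6]
opening: 0.0452
t 22.05 tcp [ 0.4268 -0.0009  0.2527] yaw 98.38 z [ 0.0059  0.0014 -1.    ] F [ 0.7184 -0.2933 -0.6045] T [-0.0935 -0.0774 -0.0097] op 0.0452
```

View pics/w18.png

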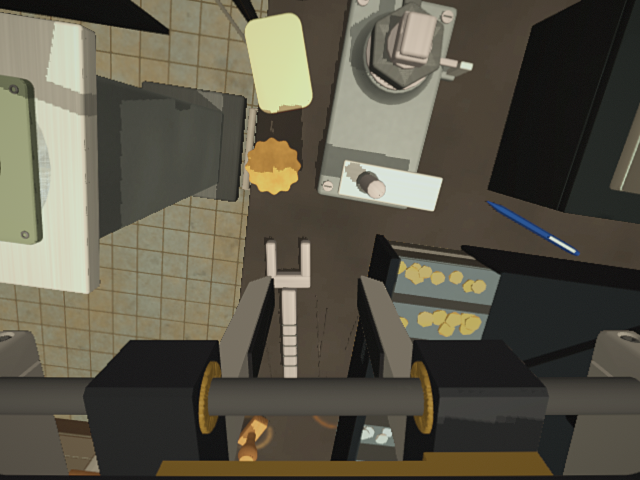

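View pics/w18a.png

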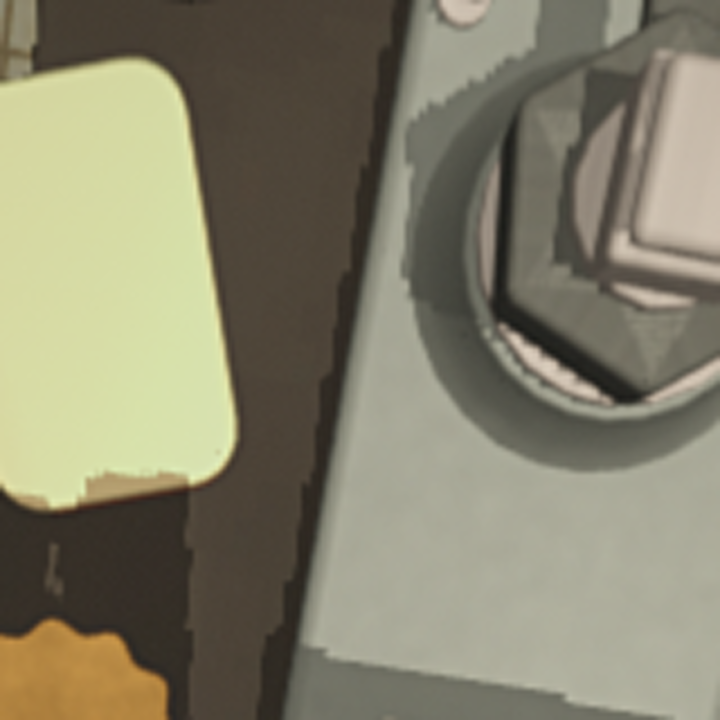

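View pics/d18.png

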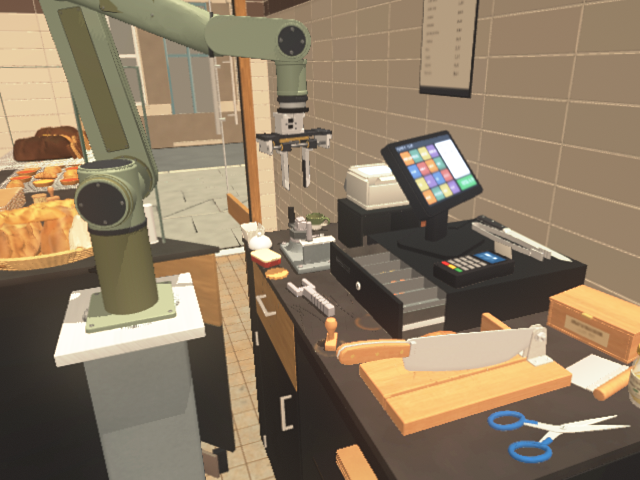

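View pics/s18.png

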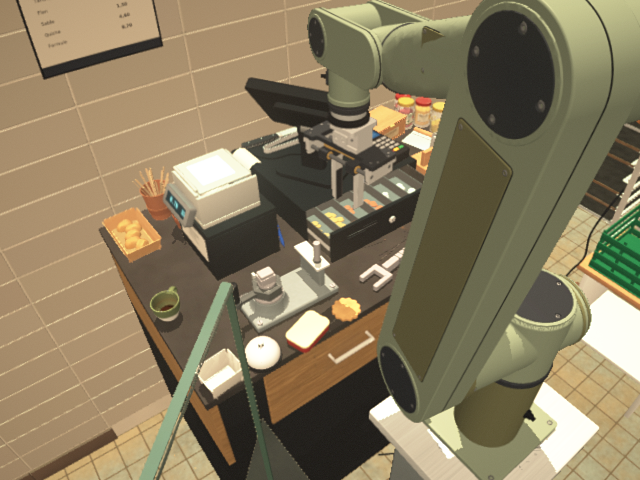

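The spanner lies flat where it started and the bystanders look unmoved. I'll take one last close check of the pointer and lever from above.

Run:
```python
from h import *
go([.487,.10,.24],92)
```

```text
go [0.487, 0.1, 0.24] 92 t [0.0951 0.0756 0.0096] w [ 0.001 -0.001  0.756]
```

```bash
python3 -m pendant '[{"grip":0.045,"tx":0.04,"ty":0.03,"tz":0.01,"wx":0,"wy":0,"wz":0.3},{"grip":0.045,"tx":0.08,"ty":0.06,"tz":0.01,"wx":0,"wy":0,"wz":0.75},{"grip":0.045,"tx":0.095,"ty":0.075,"tz":0.01,"wx":0,"wy":0,"wz":0.75},{"grip":0.045,"tx":0.095,"ty":0.075,"tz":0.01,"wx":0,"wy":0,"wz":0.75},{"grip":0.045,"tx":0.095,"ty":0.075,"tz":0.01,"wx":0,"wy":0,"wz":0.75},{"grip":0.045,"tx":0.095,"ty":0.075,"tz":0.01,"wx":0,"wy":0,"wz":0.75}]'
python3 - <<'E'
from h import *
st(); c=cap("wrist","w19"); crop(c,230,30,430,180,4,"w19a")
E
```

```text
time: 22.8
tcp_pos: [0.4858, 0.0981, 0.2391]
orientation: [-0.0, 0.695, 0.719, -0.001]
ft_force: [-0.3, -0.1, -0.3]
opening: 0.0446
t 22.80 tcp [0.4858 0.0981 0.2391] yaw 91.92 z [-0.0012 -0.0005 -1.    ] F [-0.3099 -0.0572 -0.2553] T [-0.0416 -0.1378  0.0442] op 0.0446
```

View pics/w19a.png

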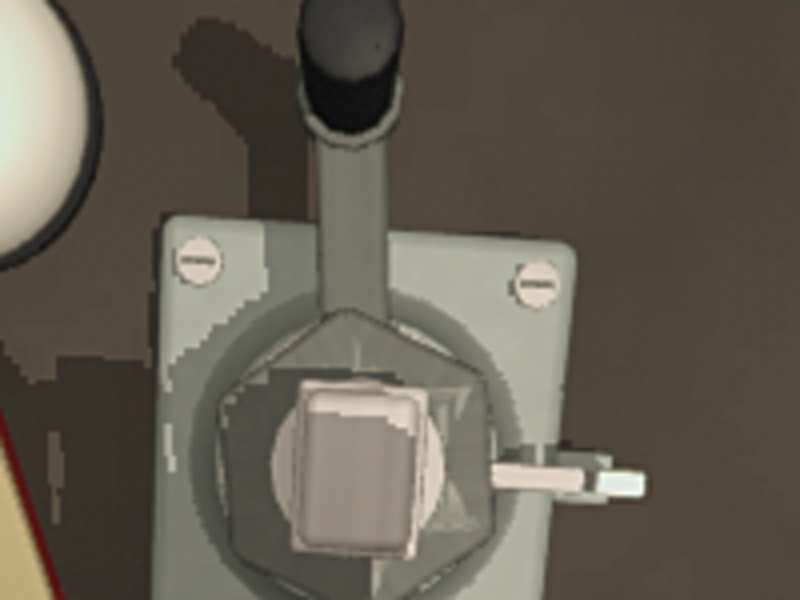

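Run:
```python
from h import *
c=load("w19")
B=lambda l:[(230+(x+.5)/4-.5,30+(y+.5)/4-.5) for x,y in l]
def ang(d): return np.degrees(np.arctan2(d[1],d[0]))
t=onplane(c,B([(301,379),(428,388),(415,557),(291,549)]),.104); O=t.mean(0)[:2]; print("tang",O,[ang(t[(i+1)%4]-t[i]).round(1) for i in range(4)])
p=onplane(c,B([(494,474),(583,479)]),.08); g=onplane(c,B([(621,483)]),.08)[0]; print("ptr dir",ang(p[1]-p[0]),"tip",ang(p[1,:2]-O),"lug",ang(g[:2]-O))
pl=onplane(c,B([(165,215),(577,242),(152,596),(545,596)]),.018); print("plate",ang(pl[1]-pl[0]),ang(pl[0]-pl[2])-90,ang(pl[1]-pl[3])-90)
b=onplane(c,B([(354,300),(352,150)]),.07); print("bar",ang(b[1]-b[0]),"end",ang(b[1,:2]-O)); k=onplane(c,B([(352,33)]),.126)[0]; print("knob",ang(k[:2]-O),np.linalg.norm(k[:2]-O))
a=load("s1");e=load("s18");m=np.abs(a["pixels"].astype(int)-e["pixels"]).max(2)>60
for n,(x0,y0,x1,y1) in dict(bell=(243,333,283,372),tray=(193,345,245,398),cup=(145,285,185,325),mints=(284,308,332,352),sable=(330,297,362,322)).items(): print(n,m[y0:y1,x0:x1].sum())
a=load("d1");e=load("d18");m=np.abs(a["pixels"].astype(int)-e["pixels"]).max(2)>60; print("stamp",m[315:352,320:342].sum())
```

```text
tang [0.4875 0.1705] [np.float64(-1.9), np.float64(-91.7), np.float64(178.3), np.float64(88.0)]
ptr dir -1.1206380411320074 tip -0.9701909410052739 lug -1.3824193934839744
plate -1.533183552316721 -2.084089619939249 -1.0704679960823427
bar 92.88536204145197 end 93.14738275342744
knob 93.15634882610667 0.07826553143893485
bell 14
tray 0
cup 0
mints 2
sable 264
stamp 0
```

Run:
```python
from h import *
e=cap("scene","s20")
for n in ("s1","s18","s20"):
    i=load(n)["pixels"].astype(int)[290:330,322:370]; m=(i[...,0]-i[...,2]>70); y,x=np.nonzero(m); print(n,m.sum(),x.mean()+322,y.mean()+290)
crop(e,220,220,420,350,4,"s20a")
```

```text
s1 814 348.95700245700243 313.54791154791155
s18 806 349.19478908188586 313.56699751861044
s20 805 348.9391304347826 313.5577639751553
```

View pics/s20a.png

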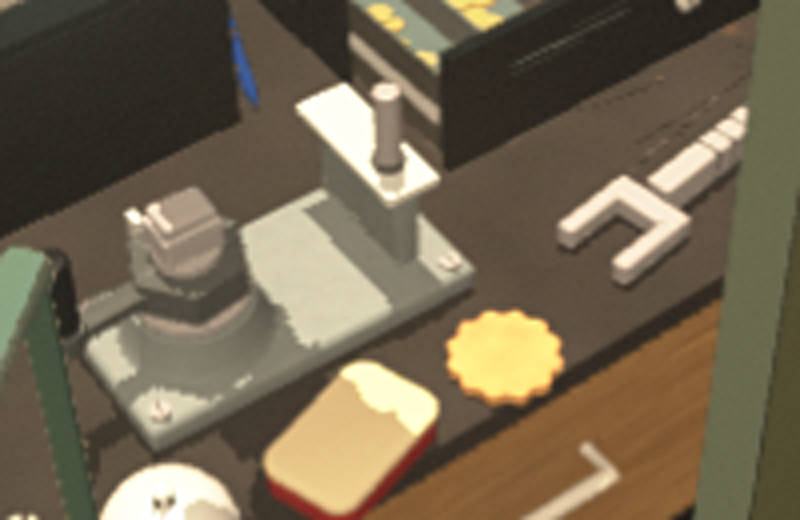

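The biscuit hasn't moved (its centre is the same to 0.1 px; the change was shadow). The spanner lies flat and clear, the lever is at the tight angle and the pointer at the lug. Handing in.

Run:
```python
from station import manip
print(manip.hand_in())
```

```text
the job is handed in; nothing more can be done
None
```

The grinder setting is locked and the job is handed in at about 23 s of the 72 s allowed. I set the spanner over the flats with its handle behind the post and let go. I then swung the lever clockwise until the push reached 23.8 N with almost no further movement, lifted the spanner off, and laid it flat back near where it started.

- **Pointer and lever:** the pointer stands at about -1.0° and the lug at about -1.4° in world angles. Measured from the mill's axes, the lever is at about 94.6°, against 95° when done.
- **Bystanders:** the before and after pictures show no movement. The biscuit's pixels did change, but its centre stayed within 0.3 px, so that was shadow.
- **One thing that disagreed:** right after tightening, the spindle stood about 2° clockwise of the lug, within the spanner's play. It came back to the lug when I eased the handle off the post before lifting. I did not expect the tightened spindle to follow the spanner.
- **Sliding push:** while the nut was still turning with the spanner bearing on the post, the push read about 4.5 to 7.6 N, below the stated 8 to 11 N.

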